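# Hang the nut pail on the bench rail

## Task

Take the S-hook out of its wooden stand, hook it over the bench rail to the right of the yellow stop, and slide it along the rail, under the overhanging keeper strip, until it bears firmly but gently against the black bumper of the stop (a push of 6 to 14 N, best near 10). Then hang the red pail level by its wire bail in the hook's lower curl, with the hook left under the keeper strip. Don't tip the pail, and leave the spray can, jar and wrench alone.

Things in the scene. Friction and masses are not known exactly. Their poses are not given: they have to be found in the camera images.
- hook_grip (a point): Steel S-hook, 0.16 kg, 8 mm rod bent in its own x-z plane, 178 mm tall, upright in a slotted stand (lowest 38 mm in the slot). This point: grasp here, on its orange tab, 20 (x) x 12 (y) mm, from 40 mm below this point to 18 mm above; z up, fingers close along y. To clear the stop keep fingertips no lower than 22 mm below this point.
- hook_seat (a point): S-hook, 55 mm below hook_grip: centre of the upper curl, on the rail's axis when hung. Flat bar over it (7 to 15 mm above, y 10 mm wide, x -20 to +28); legs at x = -16 (shank) and +16 mm (free end, tip 11 mm below); 24 mm free between. Mouth at +x: hold this point 24 mm above the rail's axis, bring the hook in from the robot's side until this point is 4 mm short of the rail, and lower.
- hook_curl (a point): S-hook, 93.5 mm below hook_seat: where a hung bail's axis rests in the upward-open lower curl. Free end at x = -16 mm, tip 20.5 mm above this point; shank slants from x = +16, 28 mm above, to x = -16, 62 mm above. A bail enters from -x (the robot's side) about 29 mm above this point, goes to x = -5 mm, then is lowered. Hook's lowest part 11.5 mm below.
- rail: Bench rail, fixed: steel bar 14 mm thick, 310 mm long, along y of this frame, axis 250 mm above the table, on two blue posts (y = -155, +155 mm; 30 mm deep, 257 mm high). Origin on the table under the bar's middle. A hung hook and pail have axes like the rail's, +x away from the robot.
- stop: Yellow stop fixed on the rail; origin on bar axis, axes as the rail's. On its right (-y) a black bumper, 28 mm wide, gives 1 mm per 5 N; how far it is screwed out is unmeasured: face at y = -16 to -52 mm (hook's centre at home -21 to -57). Keeper strip x = 17 to 33, y = +6 to -83 mm, 21 to 26 mm above the axis: set the hook on the bar right of it, y about -108, then slide it in under it to +y.
- pail_grip (a point): Red pail of nuts, 0.2 to 0.35 kg, 84 mm across, 58 mm high. This point: grasp here, 18 mm below the top of its upright black grip, 26 (x) x 14 (y) mm, on an arm at the pail's -x side, 85 mm from the pail's axis, 83 mm above its underside. Fingers close along the pail's y; z up.
- pail_bail (a point): Middle of the straight top of the pail's rigid wire bail: 7 mm thick, along the pail's y, straight 36 mm each side, 98 mm above the underside, 40 mm above the rim; 85 mm (+x) from pail_grip and 15 mm above it. Hung, the grip is on the robot's side and this point at hook_curl. Pail axes.
- stand: Heavy fixed wooden stand 100 x 75 x 50 mm with an 11 mm slot along its x that holds the hook at its centre; origin under its centre.
- spray: Bystander: spray can 56 mm across, 150 mm tall; origin in its underside.
- jar: Bystander: blue jar 66 mm across, 85 mm tall; origin in its underside.
- wrench: Bystander: wrench 170 mm long lying on the table; origin in its underside.
Not all that is in view belongs to the job. What is shaped like the part that bears hook_grip but blue or green is not meant.

How it is judged:
On the way, in this order (a step that is already met when the one before it is completed fails the run):
1. the hook is over the rail, right of the keeper strip (x of hook_seat in the frame of rail between -0.008 and 0.008 m and z of hook_seat in the frame of rail between 0.244 and 0.256 m and angle between hook_seat's own z axis and vertical below 0.3 rad and y of hook_seat in the frame of stop below -0.088 m), for 0.1 s.
2. the hook, on the rail and under the keeper strip, is pressed against the bumper with more than 6 N (x of hook_seat in the frame of rail between -0.008 and 0.008 m and z of hook_seat in the frame of rail between 0.244 and 0.256 m and angle between hook_seat's own z axis and vertical below 0.3 rad and y of hook_seat in the frame of stop between -0.063 and -0.015 m and contact force between hook and stop above 6 N), for 0.2 s.
3. the pail hangs by its bail in the hook's lower curl (x of hook_seat in the frame of rail between -0.008 and 0.008 m and z of hook_seat in the frame of rail between 0.244 and 0.256 m and angle between hook_seat's own z axis and vertical below 0.3 rad and x of pail_bail in the frame of hook_curl between -0.01 and 0.01 m and z of pail_bail in the frame of hook_curl between -0.006 and 0.01 m and y of hook_curl in the frame of pail_bail between -0.03 and 0.03 m and angle between pail_bail's own z axis and vertical below 0.35 rad and height (world z) of pail_bail above 0.135 m), for 0.2 s.
At the end, for the whole second after the job is handed in: Hook on the rail (within 6 mm in height, 8 mm across, tilt < 0.3 rad) and under the keeper, centre 15 to 63 mm right of the stop's plate; pail hangs by its bail in the lower curl (within 10 mm; hook within 30 mm of bail's middle; pail tilt < 0.35 rad), clear of the posts, all at rest (all of step 3 and y of hook_seat in the frame of stop between -0.063 and -0.015 m and linear speed of each of pail, hook below 0.05 m/s and contact force between pail and rail below 0.1 N); the robot touches nothing.
It fails at once if the hook is pressed on the stop with more than 14 N (contact force between hook and stop above 14 N).
It fails at once if the hook is pressed on the rail with more than 25 N (contact force between hook and rail above 25 N).
It fails at once if the pail is pressed on the hook with more than 20 N (contact force between pail and hook above 20 N).
It fails at once if the pail is tipped by more than 0.6 rad (angle between pail_bail's own z axis and vertical above 0.6 rad).
It fails at once if the spray can, jar or wrench is moved by more than 20 mm (distance of any of spray, jar, wrench from where it was at the start of the episode above 0.02 m).
It also fails if it takes over 72 s, if anything falls off the work surface, if the arm or the gripper's body presses on something with over 40 N, if the wrist force passes 120 N, or if a joint passes its speed limit or range.

## Robot

A 6-joint arm with a two-finger parallel gripper is mounted at the origin on the work surface. World frame = base frame: x ahead of the robot, y to its left, z up, the work surface at z = 0. Lengths are in m, angles in rad, forces in N, time in s.
With the tool pointing down it reaches from about 0.4 to 0.825 m from the base axis. Payload 7 kg.
Tool frame: the origin (TCP) lies at the very end of the fingers, on their centre line; the grasp point (between the pads) lies ctrl.tcp_to_grasp behind it (ctrl.tcp_to_grasp is the distance from the TCP to the grasp point, in m); y points along the fingers, z is the direction in which the jaws open and shut, and the axes are right-handed (so a half turn about y gives the same grasp; the last joint's range is limited). The gripper opens to 85 mm and grips with 20 to 120 N. Pads are 22 mm wide; open, the fingers measure 114 mm over their backs; the gripper's body (76 mm by 85 mm) begins 54 mm behind the grasp point. The pads swing forward as they close: fully open they stand 13 mm farther back than shut.
Start: joints at [1.607, 0.359, 0.012, 0, -1.224, -0.288], TCP at [0.168, 0.654, 0.231] pointing down, gripper open.
Joint ranges: [-3.07, 3.07], [-1.43, 2.12], [-1.02, 1.25], [-3.03, 1.67], [-3.05, -0], [-3.03, 3.03]. Speed limits (rad/s): [2.39, 2.39, 3.01, 3.14, 3.14, 3.14].

## Interface

Orientations are given as a rotation vector (axis times angle).
In Python, from bench import ctrl gives the robot as it stands. The module is installed in compiled form; this text tells all that it offers.
- The arm moves only by the shell command python3 -m inch 'ROWS'. ROWS is JSON, a list of rows, each a list of 7 numbers: the shift along the tool's x, y, z in m, then the turn, a rotation vector about the tool's x, y, z in degrees, then the opening in per cent of the stroke, from 0 (shut) to 100 (fully open). In form: [[dx, dy, dz, rx, ry, rz, gripper], ...]. A call has 1 to 20 rows; each row is the pose to reach, as a shift and turn from the pose commanded when the call began, along the tool's axes at that moment; what a row does not reach only later rows make up. A row lasts 1/12 s, in which the tool goes at most 41.7 mm and 7.16 degrees, less where a joint would pass 70% of its speed; a pose out of reach is approached as far as the arm can. A call with a gripper value outside its range is refused whole. The fingers move at their own pace and stop on an object; the grip force is fixed at half the most. Time passes only in rows, so rows that repeat a pose let the fingers close. It gives the time, the measured TCP pose, the force and the opening at its end, in the units of the state.
- ctrl.state(): the state, without advancing time (a new reading comes with each control period).
- ctrl.camera(name): name is "scene" or "side" or "wrist"; returns the picture (480x640x3 uint8, red, green, blue); there is no depth.
- ctrl.camera_params(name): a dict with "camera_matrix" (3x3 intrinsics, pixels), "T" (4x4, takes a point from camera to world coordinates); the wrist camera has in their place "mount" (4x4, takes a point from camera to tool coordinates, whose origin is the TCP and whose axes are the tool frame's). Camera axes: x right, y up, looking along -z (the intrinsics and any distortion apply to the point x, -y, -z); pixel columns grow to the right and rows downward; lengths in m; the calibration is good to about 2 mm. A picture is of the moment at which its call begins: read the wrist's pose just before it. camera_params takes no time and is no camera call.
- ctrl.hand_in(): hands the job in, once; it reports no verdict.
The state is a dict: "time_s": time; "joint_positions": joint angles; "joint_vel": joint speeds; "joint_efforts": joint torques, N m; "ee_pos": TCP position; "tcp_rot": TCP orientation; "force": force on the tool from outside, world axes, zero at the start; "moment": the same for the moment, N m; "width": finger opening in m.
Only numpy, scipy, OpenCV 4.12 (cv2) and the standard library are available. Lean on these libraries where they do the work, as an engineer would, in place of code of your own. Each camera call takes 0.05 s, during which the arm holds its last target.

## Working session

There is one attempt and no reset: what is moved stays moved. The work goes in short steps, Python scripts to look and compute and a shell command to move; the robot and the scene stay as the last step left them, time stands still between calls to the robot, and variables do not carry over. Pictures are saved under pics/ and viewed, and the job is handed in when it is done.

```bash
mkdir -p pics; ls
python3 - <<'E'
from bench import ctrl
import cv2,numpy as np
print(ctrl.state(), ctrl.tcp_to_grasp)
for n in("scene","side","wrist"):
    cv2.imwrite(f"pics/{n}0.png",ctrl.camera(n)[:,:,::-1]); print(n,ctrl.camera_params(n))
E
```

```text
pics
{'time_s': 0.0, 'joint_positions': array([ 1.60706331e+00,  3.59380912e-01,  1.10677908e-02, -3.43299193e-04,
       -1.22413657e+00, -2.88126153e-01]), 'joint_vel': array([ 0.00060677, -0.00040245,  0.00074867, -0.00156811,  0.00012143,
       -0.00015095]), 'joint_efforts': array([ 2.77009622e-04, -5.83328784e+01,  2.93433291e+01,  6.93715721e+00,
       -5.87425078e-03,  5.45438553e-06]), 'ee_pos': array([0.16810467, 0.65322549, 0.23037269]), 'tcp_rot': array([-0.26431367, -2.08547169,  2.08901425]), 'force': array([-0.0098721 , -0.93357269,  0.0719796 ]), 'moment': array([-0.06022531,  0.0080717 ,  0.03796572]), 'width': 0.08526192039158115} 0.0187
scene {'camera_matrix': array([[560.55850287,   0.        , 319.73629416],
       [  0.        , 560.55850287, 239.29491882],
       [  0.        ,   0.        ,   1.        ]]), 'T': array([[-0.61057687, -0.5606943 ,  0.55930115,  1.20019871],
       [ 0.79192562, -0.42597592,  0.43749095,  0.52411923],
       [-0.00704986,  0.71004677,  0.70411923,  1.04313888],
       [ 0.        ,  0.        ,  0.        ,  1.        ]])}
side
[... 350 characters left out ...]
      [ 7.07328587e-04,  7.72307573e-01,  6.35248386e-01,
         9.05516076e-01],
       [ 0.00000000e+00,  0.00000000e+00,  0.00000000e+00,
         1.00000000e+00]])}
wrist {'camera_matrix': array([[365.83945327,   0.        , 325.41600984],
       [  0.        , 365.83945327, 238.61684922],
       [  0.        ,   0.        ,   1.        ]]), 'mount': array([[-1.07674411e-04, -9.59917517e-01, -2.80282624e-01,
        -7.14651394e-02],
       [-8.61595486e-05,  2.80282633e-01, -9.59917516e-01,
        -1.41712942e-01],
       [ 9.99999990e-01, -7.92095291e-05, -1.12885328e-04,
         1.14614402e-03],
       [ 0.00000000e+00,  0.00000000e+00,  0.00000000e+00,
         1.00000000e+00]])}
```

View pics/scene0.png

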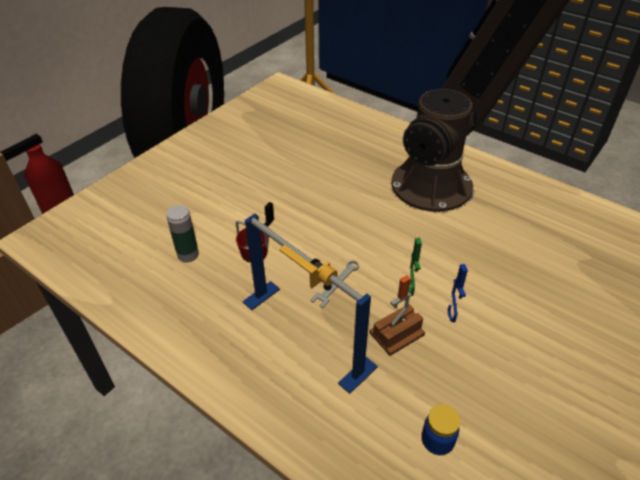

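View pics/side0.png

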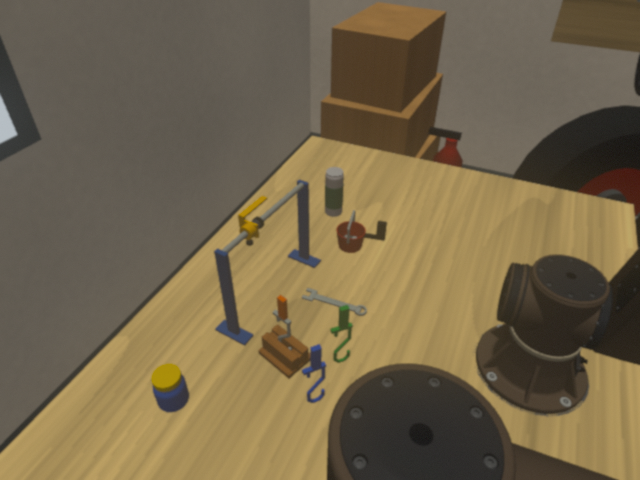

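View pics/wrist0.png

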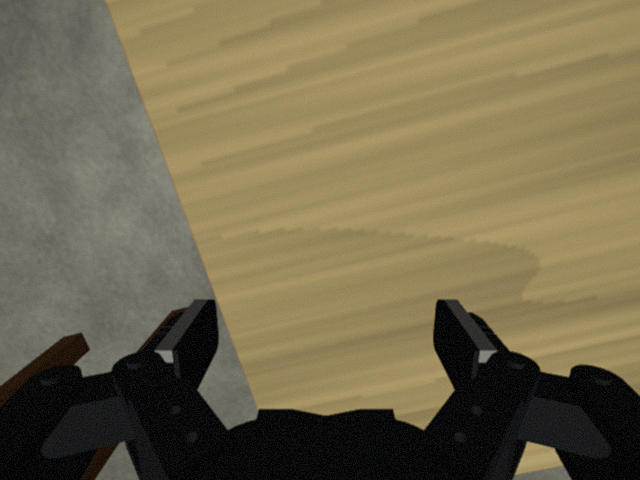

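The scene view has the rail between two blue posts (tops at 252,220 and 363,300). The stop is at (322,272), the orange-tab hook at (404,290) in the stand at (397,328), and the pail at (252,243) with its black grip at (269,213). I'll enlarge these areas.

Run:
```python
import cv2,numpy as np
def crop(n,x0,y0,w,h,s,o):
    im=cv2.imread(f"pics/{n}.png")[y0:y0+h,x0:x0+w]
    im=cv2.resize(im,None,fx=s,fy=s,interpolation=cv2.INTER_CUBIC)
    im=cv2.convertScaleAbs(im,alpha=1.5)
    for k in range(0,w,10): cv2.putText(im,str(x0+k),(k*s,8),0,.3,(0,0,255),1) if k%20==0 else None; im[:4,k*s]=(0,0,255)
    for k in range(0,h,20): cv2.putText(im,str(y0+k),(0,k*s+4),0,.3,(0,0,255),1)
    cv2.imwrite(f"pics/{o}.png",im)
crop("scene0",230,195,200,150,4,"sc_c")
crop("side0",205,165,200,150,4,"sd_c")
crop("side0",205,265,160,120,5,"sd_h")
```

```text
(no output)
```

View pics/sc_c.png

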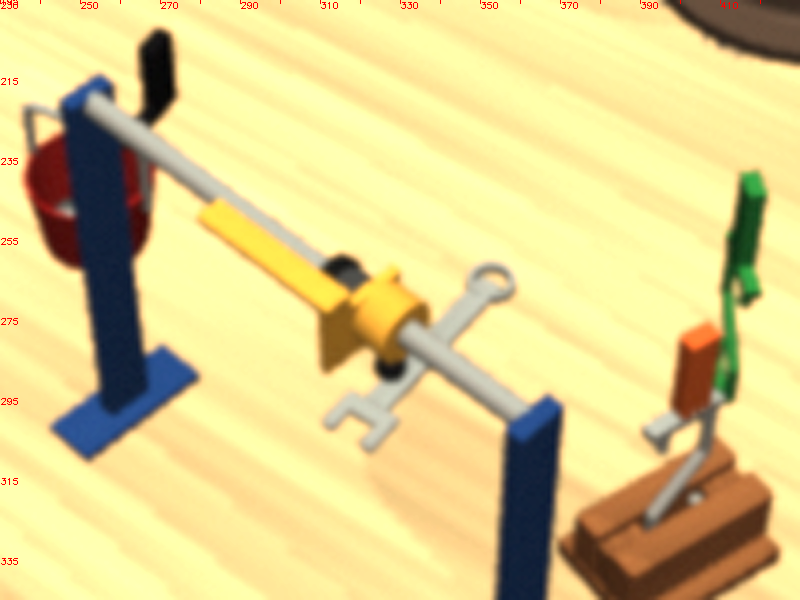

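View pics/sd_c.png

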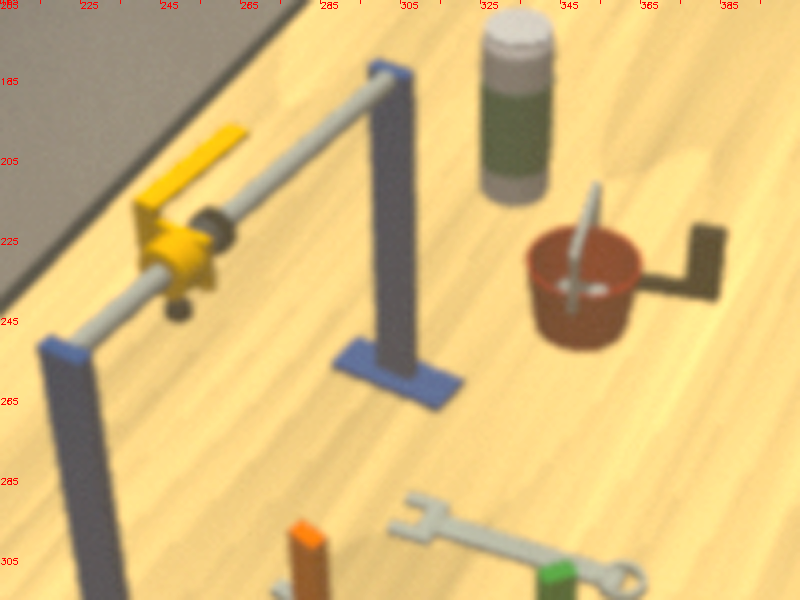

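View pics/sd_h.png

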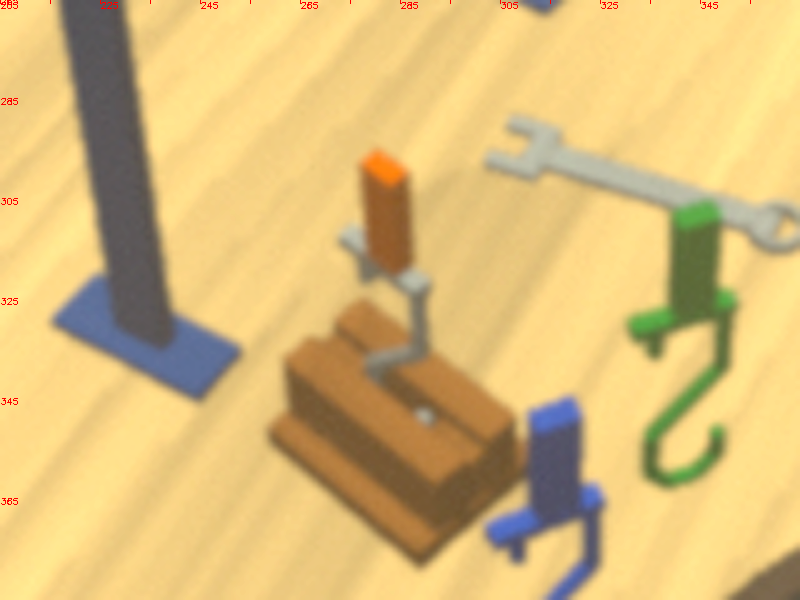

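```bash
cat > h.py <<'E'
from bench import ctrl
import cv2,numpy as np
from scipy.spatial.transform import Rotation as R
def cam(n,st=None):
    p=ctrl.camera_params(n);K=p["camera_matrix"]
    if n=="wrist":
        T=np.eye(4);T[:3,:3]=R.from_rotvec(st["tcp_rot"]).as_matrix();T[:3,3]=st["ee_pos"];T=T@p["mount"]
    else:T=p["T"]
    return K,T
def ray(c,uv):
    K,T=c;d=T[:3,:3]@np.array([(uv[0]-K[0,2])/K[0,0],-(uv[1]-K[1,2])/K[1,1],-1]);return T[:3,3],d/np.linalg.norm(d)
def plane(c,uv,z):
    o,d=ray(c,uv);return o+d*(z-o[2])/d[2]
def tri(l):
    A=0;b=0
    for c,uv in l:
        o,d=ray(c,uv);P=np.eye(3)-np.outer(d,d);A=A+P;b=b+P@o
    x=np.linalg.solve(A,b);return x,[1e3*np.linalg.norm((np.eye(3)-np.outer(d,d))@(x-o)) for o,d in[ray(c,u) for c,u in l]]
def proj(c,X):
    K,T=c;q=np.linalg.inv(T)@np.append(X,1);return np.array([K[0,2]+K[0,0]*q[0]/-q[2],K[1,2]+K[1,1]*q[1]/q[2]])
np.set_printoptions(precision=4,suppress=True)
E
python3 - <<'E'
from h import *
S,D=cam("scene"),cam("side")
for n,a,b,z in[("postR",(252,218.3),(303,182.7),.257),("postL",(364.2,299.5),(221.5,252.5),.257),("tab",(405,279),(282.2,298.6),.19),("grip",(269.3,204),(382.5,222),.101)]:
    print(n,*tri([(S,a),(D,b)]),plane(S,a,z),plane(D,b,z))
print("pail c",plane(D,(351,230),.058))
st=ctrl.state();print(R.from_rotvec(st["tcp_rot"]).as_matrix())
for n,uv,z in[("spray",(180,213),.15),("jar",(443,420),.085)]:print(n,plane(S,uv,z))
# stand base corners/hook dirs
for n,uv in [("slot ends",(347/5+205,310/5+265)),("slot2",(500/5+205,428/5+265))]:print(n,plane(D,uv,.05))
print("bar",plane(D,(352/5+205,238/5+265),.19-.018-.04),plane(D,(415/5+205,283/5+265),.132))
E
```

```text
postR [ 0.6097 -0.1156  0.253 ] [np.float64(1.2596681932128824), np.float64(1.2596681932129594)] [ 0.6117 -0.1139  0.257 ] [ 0.6067 -0.1079  0.257 ]
postL [0.6476 0.1926 0.2544] [np.float64(0.6625562727465919), np.float64(0.6625562727465405)] [0.649 0.193 0.257] [0.6456 0.1959 0.257 ]
tab [0.507  0.2001 0.1871] [np.float64(1.0277500302724947), np.float64(1.0277500302725933)] [0.5086 0.2002 0.19  ] [0.5056 0.2038 0.19  ]
grip [ 0.4305 -0.2391  0.1017] [np.float64(1.7552148062459072), np.float64(1.755214806245933)] [ 0.4284 -0.2418  0.101 ] [ 0.4308 -0.2372  0.101 ]
pail c [ 0.5142 -0.2204  0.058 ]
[[-0.9685 -0.0002 -0.2492]
 [ 0.2492 -0.0013 -0.9685]
 [-0.0002 -1.      0.0013]]
spray [ 0.6216 -0.3501  0.15  ]
jar [0.6744 0.3949 0.085 ]
slot ends [0.5479 0.1741 0.05  ]
slot2 [0.4562 0.205  0.05  ]
bar [0.5278 0.1979 0.132 ] [0.4921 0.2091 0.132 ]
```

```bash
python3 - <<'E'
from h import *
S,D=cam("scene"),cam("side")
print("green",tri([(S,(417.7,240)),(D,(344,307))]))
print("blue",tri([(S,(461,266)),(D,(316,346))]))
print("bumper",tri([(S,(343/4+230,267/4+195)),(D,(213/4+205,230/4+165))]))
print("stop",tri([(S,(390/4+230,310/4+195)),(D,(178/4+205,258/4+165))]))
print("keeper far end",tri([(S,(208/4+230,210/4+195)),(D,(238/4+205,130/4+165))]))
E
python3 -m inch '[[-0.025,-0.04,0.02,0,7,0,100],[-0.05,-0.04,0.04,0,14,0,100],[-0.075,-0.04,0.06,0,21,0,100],[-0.1,-0.04,0.08,0,28,0,100],[-0.125,-0.04,0.1,0,35,0,100],[-0.15,-0.04,0.12,0,42,0,100],[-0.175,-0.04,0.14,0,49,0,100],[-0.2,-0.04,0.16,0,56,0,100],[-0.225,-0.04,0.18,0,63,0,100],[-0.25,-0.04,0.2,0,70,0,100],[-0.275,-0.04,0.22,0,77,0,100],[-0.3,-0.04,0.24,0,84,0,100],[-0.325,-0.04,0.26,0,91,0,100],[-0.35,-0.04,0.28,0,98,0,100],[-0.375,-0.04,0.3,0,105,0,100],[-0.4,-0.04,0.32,0,112,0,100],[-0.425,-0.04,0.34,0,119,0,100],[-0.441,-0.04,0.354,0,126,0,100],[-0.441,-0.04,0.354,0,133,0,100],[-0.441,-0.04,0.354,0,140,0,100]]'
```

```text
green (array([0.3868, 0.1604, 0.178 ]), [np.float64(2.005278295087813), np.float64(2.005278295087747)])
blue (array([0.3983, 0.2717, 0.177 ]), [np.float64(2.4704746203655845), np.float64(2.4704746203655965)])
bumper (array([0.6296, 0.0694, 0.2545]), [np.float64(3.650091842662085), np.float64(3.65009184266215)])
stop (array([0.6352, 0.1007, 0.253 ]), [np.float64(1.3435328627448264), np.float64(1.3435328627447345)])
keeper far end (array([0.6507, 0.0028, 0.2719]), [np.float64(1.8148815773552465), np.float64(1.8148815773552522)])
time_s: 1.82
ee_pos: [0.5076, 0.1995, 0.2709]
tcp_rot: [-1.544, -0.343, 0.344]
force: [0.0, -0.1, 0.6]
width: 0.0855
```

```bash
python3 -m inch '[[0,0,0,0,7,0,100],[0,0,0,0,14,0,100],[0,0,0,0,21,0,100],[0,0,0,0,28,0,100],[0,0,0,0,35,0,100],[0,0,0,0,42,0,100],[0,0,0,0,43.6,0,100],[0,0,0,0,43.6,0,100],[0,0,0,0,43.6,0,100]]'
python3 - <<'E'
from h import *
st=ctrl.state();print(st["joint_positions"],R.from_rotvec(st["tcp_rot"]).as_matrix())
cv2.imwrite("pics/w1.png",ctrl.camera("wrist")[:,:,::-1])
cv2.imwrite("pics/s1.png",ctrl.camera("scene")[:,:,::-1])
E
```

```text
time_s: 2.57
ee_pos: [0.507, 0.2009, 0.2712]
tcp_rot: [-1.557, 0.246, -0.246]
force: [-0.5, 0.3, -0.6]
width: 0.0854
[ 0.7367  0.1208 -0.2122 -0.0001 -1.2381 -2.6205] [[ 0.9514 -0.0003  0.308 ]
 [-0.308  -0.0001  0.9514]
 [-0.0002 -1.     -0.0002]]
```

View pics/w1.png

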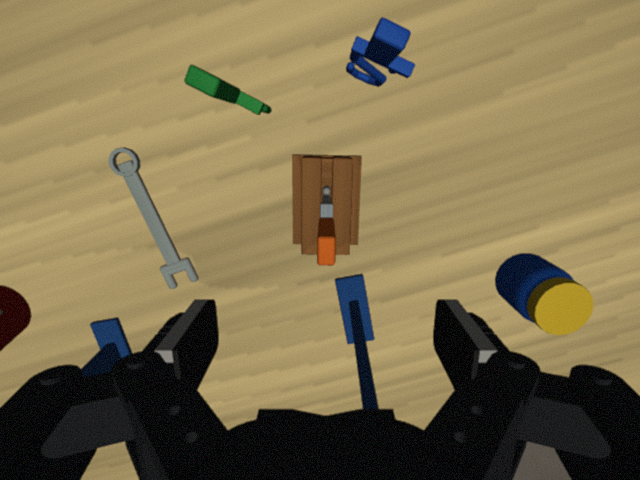

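Run:
```python
from h import *
im=cv2.imread("pics/w1.png");h=cv2.cvtColor(im,cv2.COLOR_BGR2HSV)
m=cv2.inRange(h,(4,190,90),(14,255,255));ys,xs=np.nonzero(m[200:280,300:350]);
for y in range(225,270,3):
    print(y,[tuple(int(q) for q in im[y,x,::-1]) for x in (322,327,332)], np.nonzero((im[y,300:350,2].astype(int)-im[y,300:350,0]>110))[0][[0,-1]]+300 if ((im[y,300:350,2].astype(int)-im[y,300:350,0]>110)).any() else 0)
st=ctrl.state();W=cam("wrist",st)
for uv in[(327,237),(327,265),(318.5,251),(335.5,251),(327,251)]:print(uv,plane(W,uv,.19))
print("stand base near/far/left/right edges",[plane(W,u,z) for u,z in [((293,155),.0),((361,155),.0),((304,156),.05),((351,156),.05),((304,254),.05),((350,253),.05)]])
```

```text
225 [(63, 32, 6), (61, 32, 0), (59, 29, 4)] 0
228 [(66, 30, 14), (63, 28, 2), (70, 38, 29)] 0
231 [(62, 30, 8), (59, 23, 0), (62, 27, 0)] 0
234 [(57, 23, 4), (62, 29, 8), (61, 30, 1)] 0
237 [(141, 66, 25), (141, 69, 24), (133, 67, 16)] [319 333]
240 [(186, 89, 32), (186, 91, 32), (184, 90, 30)] [318 334]
243 [(185, 92, 37), (187, 93, 33), (187, 91, 35)] [318 334]
246 [(183, 88, 30), (187, 94, 38), (187, 94, 33)] [318 334]
249 [(185, 91, 32), (182, 88, 25), (180, 85, 20)] [318 334]
252 [(183, 90, 33), (185, 93, 40), (183, 91, 31)] [318 334]
255 [(183, 89, 32), (178, 86, 26), (180, 86, 27)] [318 334]
258 [(184, 90, 33), (182, 88, 31), (179, 86, 30)] [318 334]
261 [(180, 86, 31), (182, 87, 31), (179, 84, 19)] [318 333]
264 [(164, 87, 40), (164, 82, 37), (162, 83, 36)] [319 332]
267 [(163, 147, 100), (167, 150, 101), (164, 146, 97)] 0
(327, 237) [0.5004 0.2029 0.19  ]
(327, 265) [0.5184 0.1971 0.19  ]
(318.5, 251) [0.5076 0.1949 0.19  ]
(335.5, 251) [0.511  0.2052 0.19  ]
(327, 251) [0.5093 0.2001 0.19  ]
stand base near/far/left/right edges [array([0.4515, 0.1801, 0.    ]), array([0.4746, 0.2514, 0.    ]), array([0.4542, 0.195 , 0.05  ]), array([0.4682, 0.2383, 0.05  ]), array([0.549 , 0.1626, 0.05  ]), array([0.5628, 0.2087, 0.05  ])]
```

The tab's top face is at about (326,250), centred and aligned with the fingers. I'll descend, grip and lift.

```bash
python3 -m inch '[[0.0015,0.03,0,0,0,0,100],[0.0015,0.06,0,0,0,0,80],[0.0015,0.09,0,0,0,0,70],[0.0015,0.11,0,0,0,0,60],[0.0015,0.116,0,0,0,0,50],[0.0015,0.116,0,0,0,0,0],[0.0015,0.116,0,0,0,0,0],[0.0015,0.116,0,0,0,0,0],[0.0015,0.116,0,0,0,0,0],[0.0015,0.116,0,0,0,0,0],[0.0015,0.116,0,0,0,0,0],[0.0015,0.116,0,0,0,0,0]]'
python3 - <<'E'
from h import *
cv2.imwrite("pics/w2.png",ctrl.camera("wrist")[:,:,::-1])
print(ctrl.state()["force"],ctrl.state()["width"])
E
```

```text
time_s: 3.67
ee_pos: [0.5094, 0.201, 0.1567]
tcp_rot: [-1.555, 0.245, -0.248]
force: [0.7, 0.6, 5.7]
width: 0.0111
[ 0.403  -0.9172  7.144 ] 0.01138015867332091
```

View pics/w2.png

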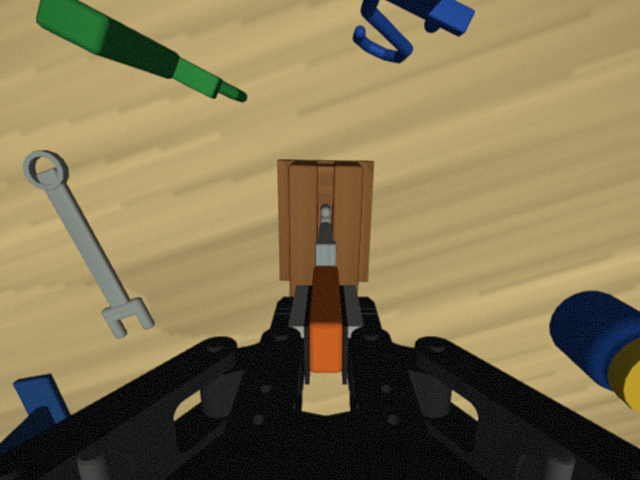

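```bash
python3 -m inch '[[0,-0.01,0,0,0,0,0],[0,-0.03,0,0,0,0,0],[0,-0.06,0,0,0,0,0],[0,-0.09,0,0,0,0,0],[0,-0.12,0,0,0,0,0],[0,-0.15,0,0,0,0,0],[0,-0.162,0,0,0,0,0],[0.01,-0.162,-0.02,0,-1,0,0],[0.02,-0.162,-0.04,0,-2,0,0],[0.03,-0.162,-0.06,0,-4,0,0],[0.04,-0.162,-0.08,0,-5,0,0],[0.05,-0.162,-0.1,0,-6,0,0],[0.06,-0.162,-0.12,0,-7,0,0],[0.07,-0.162,-0.15,0,-9,0,0],[0.08,-0.162,-0.17,0,-10,0,0],[0.088,-0.162,-0.19,0,-11,0,0],[0.088,-0.162,-0.19,0,-11,0,0],[0.088,-0.162,-0.19,0,-11,0,0]]'
python3 - <<'E'
from h import *
st=ctrl.state();print(st["ee_pos"],R.from_rotvec(st["tcp_rot"]).as_matrix(),st["force"],st["width"])
for n in("wrist","scene","side"):cv2.imwrite(f"pics/{n}3.png",ctrl.camera(n)[:,:,::-1])
for n,b in(("scene",(230,170,200,150)),("side",(195,130,200,150))):
    x,y,w,h=b;im=cv2.imread(f"pics/{n}3.png")[y:y+h,x:x+w];cv2.imwrite(f"pics/{n}3c.png",cv2.convertScaleAbs(cv2.resize(im,None,fx=4,fy=4,interpolation=2),alpha=1.5))
E
```

```text
time_s: 5.22
ee_pos: [0.5329, -0.0084, 0.3175]
tcp_rot: [-1.568, 0.099, -0.098]
force: [-0.0, 1.0, -1.6]
width: 0.0111
[ 0.5329 -0.0084  0.3175] [[ 0.9922 -0.0006  0.1246]
 [-0.1246  0.0002  0.9922]
 [-0.0006 -1.      0.0001]] [-0.0459  0.9839 -1.6131] 0.011119507424326984
```

View pics/wrist3.png

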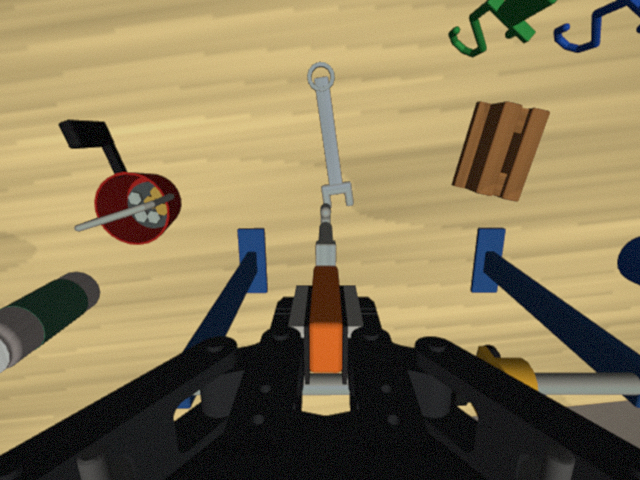

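View pics/scene3c.png

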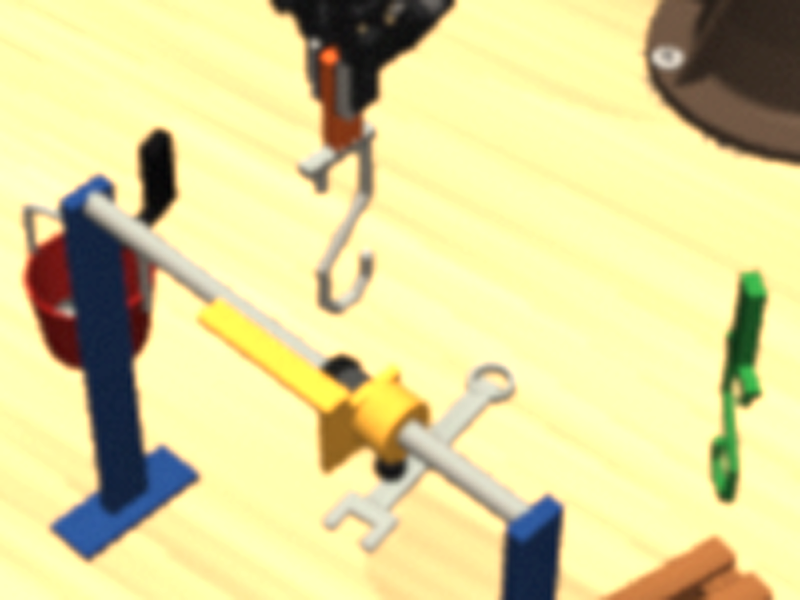

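View pics/side3c.png

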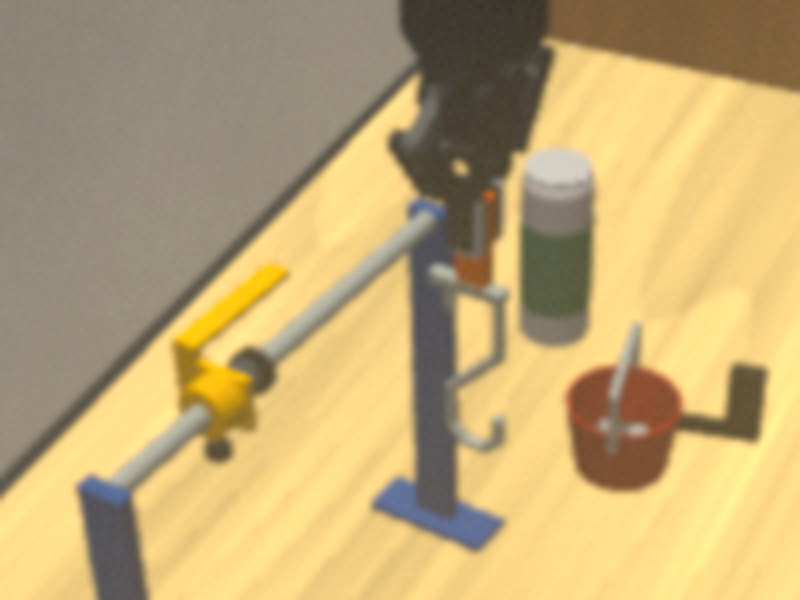

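Run:
```python
from h import *
st=ctrl.state();W=cam("wrist",st);S,D=cam("scene"),cam("side")
im=cv2.imread("pics/wrist3.png");h=cv2.cvtColor(im,cv2.COLOR_BGR2HSV)
P=[]
for x0,x1 in((230,272),(466,510)):
    m=cv2.inRange(h,(105,150,60),(125,255,255))[222:300,x0:x1]
    ys,xs=np.nonzero(m);print(xs.min()+x0,xs.max()+x0,ys.min()+222,ys.max()+222)
for a in[(252,260),(488,260)]:P.append(plane(W,a,.004));print(P[-1])
f=lambda p,o:(p[0]/4+o[0],p[1]/4+o[1])
for n,a,b in[("bar-",(372,134),(503,295)),("bar+",(303,171),(436,270)),("tab bot? curlbottom",(338,308),(487,445)),("railRtop",(88,193),(427,211)),("railLtop",(537,518),(106,490)),("keepfar",(208,310),(278,270)),("keepnear",(325,402),(185,340))]:
    print(n,*tri([(S,f(a,(230,170))),(D,f(b,(195,130)))]))
rx=R.from_rotvec(st["tcp_rot"]).as_matrix()[:,0];print(st["ee_pos"]+4e-3*rx)
```

```text
238 266 229 291
472 504 229 291
[ 0.6116 -0.1152  0.004 ]
[0.6496 0.1936 0.004 ]
bar- [ 0.5134 -0.0039  0.2878] [np.float64(0.434716192369341), np.float64(0.4347161923692173)]
bar+ [ 0.5578 -0.013   0.2875] [np.float64(0.9354531828922863), np.float64(0.9354531828923697)]
tab bot? curlbottom [ 0.5286 -0.0163  0.1656] [np.float64(0.648272935108961), np.float64(0.6482729351089807)]
railRtop [ 0.6115 -0.1133  0.2546] [np.float64(2.1386707814349393), np.float64(2.1386707814350165)]
railLtop [0.6476 0.1926 0.2544] [np.float64(0.6415187782192449), np.float64(0.6415187782193605)]
keepfar [0.6507 0.0028 0.2719] [np.float64(1.8148815773552465), np.float64(1.8148815773552522)]
keepnear [0.6635 0.0845 0.2726] [np.float64(1.4206460504043026), np.float64(1.4206460504043983)]
[ 0.5372 -0.0074  0.3174]
```

Rail centre comes out at (0.630, 0.039), yawed −7°. The hook is held upright with its seat about 91 mm short of the rail, at y ≈ −106 mm relative to the stop. Next I'll bring it over and lower it.

```bash
python3 -m inch '[[0.02,0,0,0,0,0,0],[0.05,0,0,0,0,0,0],[0.075,0,0,0,0,0,0],[0.0885,0,0,0,0,0,0],[0.0885,0,0,0,0,0,0],[0.0885,0,0,0,0,0,0]]'
python3 - <<'E'
from h import *
st=ctrl.state();print(st["ee_pos"],st["force"],st["width"])
for n,b in(("scene",(230,150,200,150)),("side",(195,130,200,150))):
    x,y,w,h=b;im=ctrl.camera(n)[:,:,::-1][y:y+h,x:x+w];cv2.imwrite(f"pics/{n}4c.png",cv2.convertScaleAbs(cv2.resize(im,None,fx=4,fy=4,interpolation=2),alpha=1.5))
E
```

```text
time_s: 5.87
ee_pos: [0.6214, -0.0174, 0.3163]
tcp_rot: [-1.569, 0.097, -0.094]
force: [-0.0, 0.1, -2.5]
width: 0.0112
[ 0.6214 -0.0174  0.3163] [-0.0069  0.1447 -2.4693] 0.01118297128325404
```

View pics/scene4c.png

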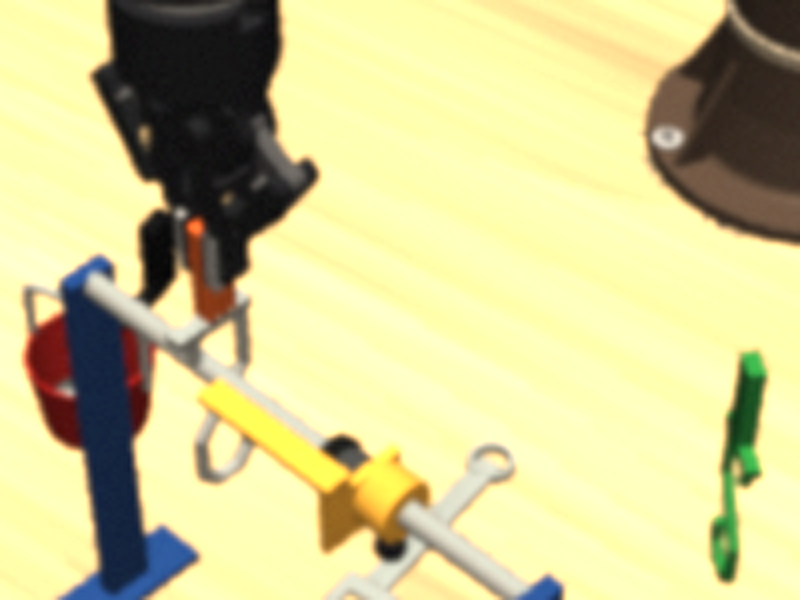

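View pics/side4c.png

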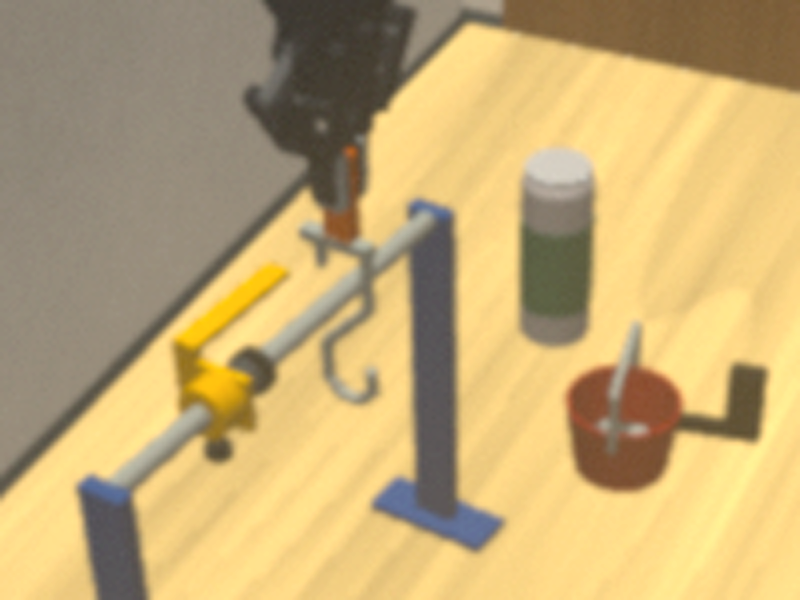

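```bash
python3 -m inch '[[0,0.005,0,0,0,0,0],[0,0.01,0,0,0,0,0],[0,0.015,0,0,0,0,0],[0,0.019,0,0,0,0,0],[0,0.022,0,0,0,0,0],[0,0.022,0,0,0,0,0],[0,0.022,0,0,0,0,0]]'
```

```text
time_s: 6.55
ee_pos: [0.6211, -0.0183, 0.2951]
tcp_rot: [-1.569, 0.097, -0.096]
force: [-0.2, 0.2, -1.5]
width: 0.0113
```

```bash
python3 -m inch '[[0,0.001,0,0,0,0,0],[0,0.002,0,0,0,0,0],[0,0.003,0,0,0,0,0],[0,0.003,0,0,0,0,0],[0,0.003,0,0,0,0,0]]'; python3 -m inch '[[0,0.0005,0,0,0,0,0],[0,0.001,0,0,0,0,0],[0,0.001,0,0,0,0,0]]'
```

```text
time_s: 6.97
ee_pos: [0.6212, -0.0182, 0.2923]
tcp_rot: [-1.569, 0.096, -0.096]
force: [0.5, -0.3, -1.8]
width: 0.011
time_s: 7.22
ee_pos: [0.6212, -0.0182, 0.2912]
tcp_rot: [-1.569, 0.096, -0.096]
force: [0.2, -0.3, -1.6]
width: 0.0108
```

```bash
for i in 1 2 3; do :; done; python3 -m inch '[[0,0.0005,0,0,0,0,0],[0,0.0005,0,0,0,0,0],[0,0.001,0,0,0,0,0],[0,0.001,0,0,0,0,0]]'
python3 - <<'E'
from h import *
print(ctrl.state()["force"])
for n,b in(("scene",(230,150,200,150)),("side",(195,130,200,150))):
    x,y,w,h=b;im=ctrl.camera(n)[:,:,::-1][y:y+h,x:x+w];cv2.imwrite(f"pics/{n}5c.png",cv2.convertScaleAbs(cv2.resize(im,None,fx=4,fy=4,interpolation=2),alpha=1.5))
E
```

```text
time_s: 7.55
ee_pos: [0.6212, -0.0182, 0.2902]
tcp_rot: [-1.569, 0.096, -0.096]
force: [-0.9, 0.6, -1.8]
width: 0.0113
[-0.9161  0.6111 -1.7763]
```

View pics/side5c.png

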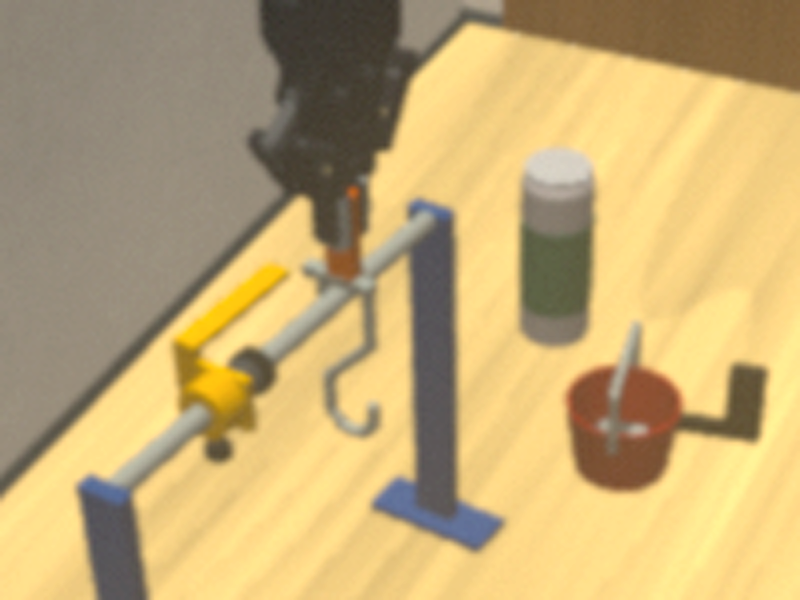

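View pics/scene5c.png

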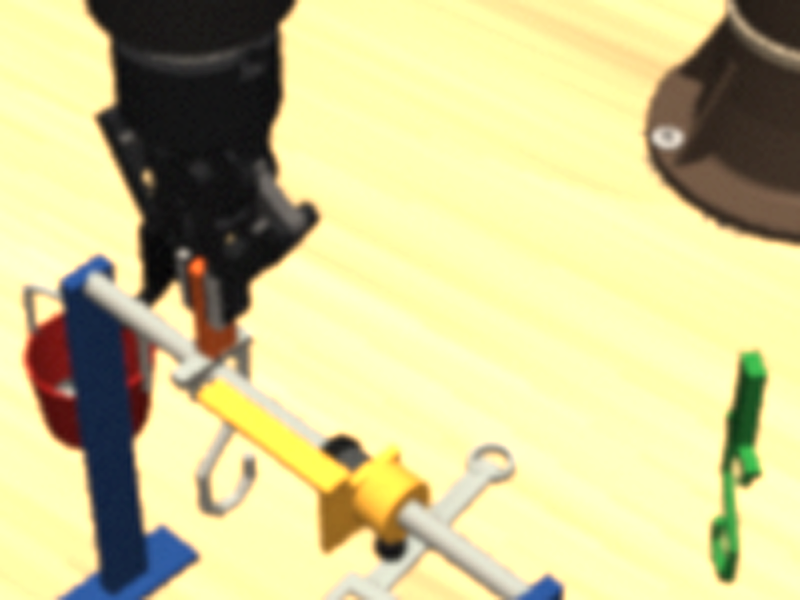

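```bash
python3 -m inch '[[0,0.0007,0,0,0,0,0],[0,0.0007,0,0,0,0,0],[0,0.0007,0,0,0,0,0]]'; python3 -m inch '[[0,0.0007,0,0,0,0,0],[0,0.0007,0,0,0,0,0],[0,0.0007,0,0,0,0,0]]'
```

```text
time_s: 7.9
ee_pos: [0.6213, -0.0183, 0.2899]
tcp_rot: [-1.569, 0.096, -0.097]
force: [0.0, 0.1, 0.4]
width: 0.0112
time_s: 8.15
ee_pos: [0.6214, -0.0183, 0.2898]
tcp_rot: [-1.569, 0.095, -0.097]
force: [-2.2, 1.3, 5.0]
width: 0.0112
```

```bash
python3 -m inch '[[0,-0.001,0,0,0,0,0],[0,-0.001,0,0,0,0,0]]'; python3 -m inch '[[0,0,0.003,0,0,0,0],[0,0,0.008,0,0,0,0],[0,0,0.014,0,0,0,0],[0,0,0.02,0,0,0,0],[0,0,0.026,0,0,0,0],[0,0,0.029,0,0,0,0],[0,0,0.03,0,0,0,0],[0,0,0.03,0,0,0,0]]';  python3 - <<'E'
from h import *
print(ctrl.state()["force"])
for n,b in(("scene",(230,150,200,150)),("side",(195,130,200,150))):
    x,y,w,h=b;im=ctrl.camera(n)[:,:,::-1][y:y+h,x:x+w];cv2.imwrite(f"pics/{n}6c.png",cv2.convertScaleAbs(cv2.resize(im,None,fx=4,fy=4,interpolation=2),alpha=1.5))
E
```

```text
time_s: 8.32
ee_pos: [0.6213, -0.0182, 0.2899]
tcp_rot: [-1.569, 0.096, -0.096]
force: [-0.8, 1.1, 1.7]
width: 0.0112
time_s: 8.98
ee_pos: [0.625, 0.0123, 0.2899]
tcp_rot: [-1.568, 0.096, -0.096]
force: [-1.0, 0.9, 1.3]
width: 0.0114
[-0.9866  0.9018  1.3223]
```

View pics/side6c.png

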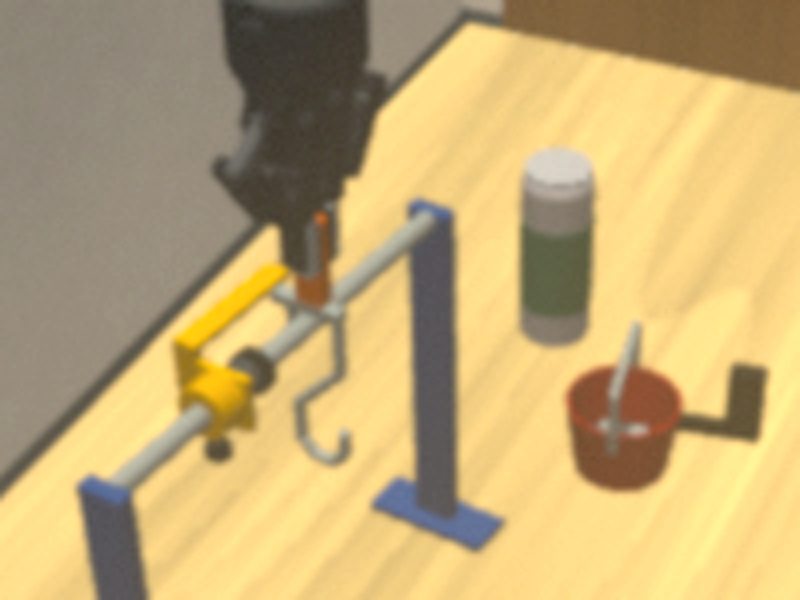

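View pics/scene6c.png

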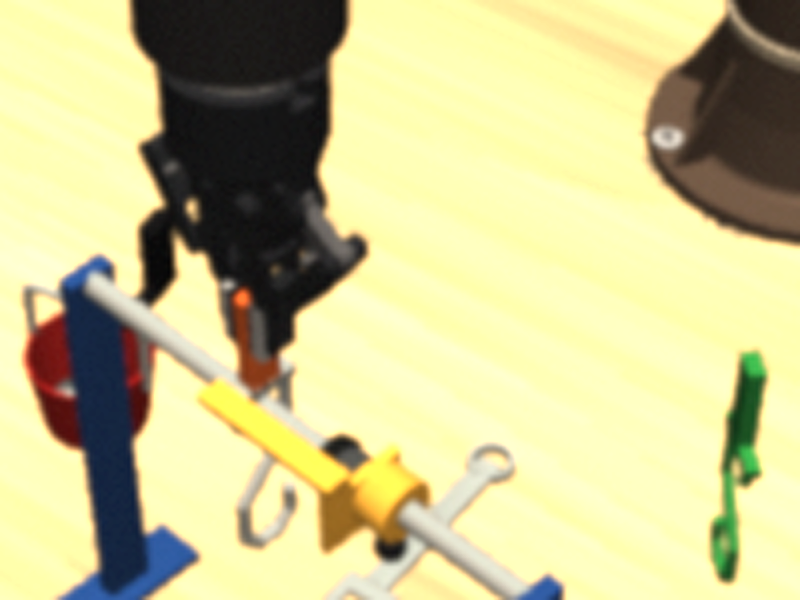

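```bash
python3 -m inch '[[0,0,0.004,0,0,0,0],[0,0,0.008,0,0,0,0],[0,0,0.012,0,0,0,0],[0,0,0.015,0,0,0,0],[0,0,0.015,0,0,0,0]]'; python3 -m inch '[[0,0,0.003,0,0,0,0],[0,0,0.005,0,0,0,0],[0,0,0.006,0,0,0,0],[0,0,0.006,0,0,0,0]]'
```

```text
time_s: 9.5
ee_pos: [0.6268, 0.0272, 0.2898]
tcp_rot: [-1.568, 0.096, -0.096]
force: [-0.2, 0.9, 1.5]
width: 0.0112
time_s: 9.83
ee_pos: [0.6275, 0.0326, 0.2899]
tcp_rot: [-1.569, 0.096, -0.096]
force: [-0.7, -0.8, 2.1]
width: 0.0111
```

```bash
python3 -m inch '[[0,0,0.0015,0,0,0,0],[0,0,0.003,0,0,0,0],[0,0,0.003,0,0,0,0]]';python3 -m inch '[[0,0,0.0015,0,0,0,0],[0,0,0.003,0,0,0,0],[0,0,0.003,0,0,0,0]]'
python3 - <<'E'
from h import *
n,b="side",(195,130,200,150)
x,y,w,h=b;im=ctrl.camera(n)[:,:,::-1][y:y+h,x:x+w];cv2.imwrite(f"pics/{n}7c.png",cv2.convertScaleAbs(cv2.resize(im,None,fx=4,fy=4,interpolation=2),alpha=1.5))
E
```

```text
time_s: 10.08
ee_pos: [0.6279, 0.0356, 0.2899]
tcp_rot: [-1.569, 0.096, -0.096]
force: [-0.5, -1.0, 2.1]
width: 0.0111
time_s: 10.33
ee_pos: [0.6282, 0.0386, 0.2899]
tcp_rot: [-1.569, 0.096, -0.096]
force: [-0.5, 0.6, 1.2]
width: 0.0115
```

View pics/side7c.png

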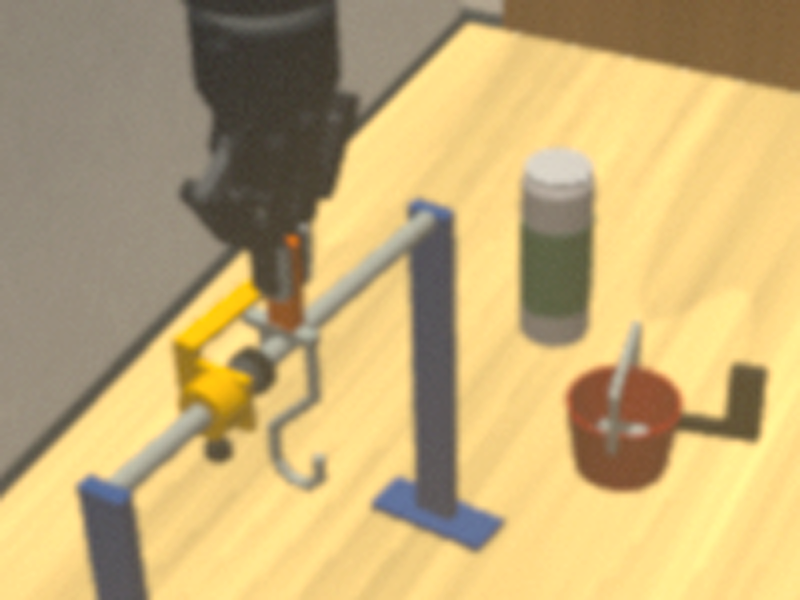

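```bash
for i in 1; do python3 -m inch '[[0,0,0.0015,0,0,0,0],[0,0,0.003,0,0,0,0],[0,0,0.003,0,0,0,0]]';done;python3 -m inch '[[0,0,0.001,0,0,0,0],[0,0,0.002,0,0,0,0],[0,0,0.002,0,0,0,0]]'
```

```text
time_s: 10.63
ee_pos: [0.6286, 0.0416, 0.2899]
tcp_rot: [-1.569, 0.096, -0.096]
force: [0.3, -0.1, 0.8]
width: 0.011
time_s: 10.88
ee_pos: [0.6288, 0.0435, 0.2899]
tcp_rot: [-1.569, 0.096, -0.096]
force: [0.3, -1.3, 1.2]
width: 0.0112
```

```bash
python3 -m inch '[[0,0,0.001,0,0,0,0],[0,0,0.002,0,0,0,0],[0,0,0.002,0,0,0,0]]'
```

```text
time_s: 11.13
ee_pos: [0.6291, 0.0455, 0.2899]
tcp_rot: [-1.569, 0.096, -0.096]
force: [-1.0, -1.1, 2.2]
width: 0.0107
```

```bash
python3 -m inch '[[0,0,0.001,0,0,0,0],[0,0,0.002,0,0,0,0],[0,0,0.002,0,0,0,0]]'
```

```text
time_s: 11.38
ee_pos: [0.6293, 0.0475, 0.2899]
tcp_rot: [-1.569, 0.096, -0.096]
force: [-1.3, -1.8, 2.2]
width: 0.011
```

```bash
python3 -m inch '[[0,0,0.001,0,0,0,0],[0,0,0.002,0,0,0,0],[0,0,0.002,0,0,0,0]]'
```

```text
time_s: 11.63
ee_pos: [0.6296, 0.0495, 0.2899]
tcp_rot: [-1.569, 0.096, -0.096]
force: [0.8, -0.5, 1.0]
width: 0.0107
```

```bash
python3 -m inch '[[0,0,0.001,0,0,0,0],[0,0,0.0015,0,0,0,0],[0,0,0.0015,0,0,0,0]]'
```

```text
time_s: 11.88
ee_pos: [0.6298, 0.0509, 0.2899]
tcp_rot: [-1.569, 0.096, -0.096]
force: [-0.6, -1.8, 1.4]
width: 0.0111
```

```bash
python3 -m inch '[[0,0,0.001,0,0,0,0],[0,0,0.0015,0,0,0,0],[0,0,0.0015,0,0,0,0]]'
```

```text
time_s: 12.13
ee_pos: [0.6299, 0.0524, 0.2899]
tcp_rot: [-1.569, 0.096, -0.096]
force: [-0.0, -0.8, 1.3]
width: 0.0117
```

```bash
python3 -m inch '[[0,0,0.001,0,0,0,0],[0,0,0.002,0,0,0,0],[0,0,0.002,0,0,0,0]]'
```

```text
time_s: 12.38
ee_pos: [0.6302, 0.0544, 0.2899]
tcp_rot: [-1.569, 0.096, -0.096]
force: [-0.5, -1.8, 0.9]
width: 0.0111
```

```bash
python3 -m inch '[[0,0,0.001,0,0,0,0],[0,0,0.0015,0,0,0,0],[0,0,0.0015,0,0,0,0]]'
python3 - <<'E'
from h import *
n,b="side",(215,180,100,75)
x,y,w,h=b;im=ctrl.camera(n)[:,:,::-1][y:y+h,x:x+w];cv2.imwrite(f"pics/{n}8c.png",cv2.convertScaleAbs(cv2.resize(im,None,fx=8,fy=8,interpolation=2),alpha=1.5))
E
```

```text
time_s: 12.63
ee_pos: [0.6304, 0.0559, 0.2899]
tcp_rot: [-1.569, 0.096, -0.096]
force: [0.2, -1.6, 0.4]
width: 0.011
```

View pics/side8c.png

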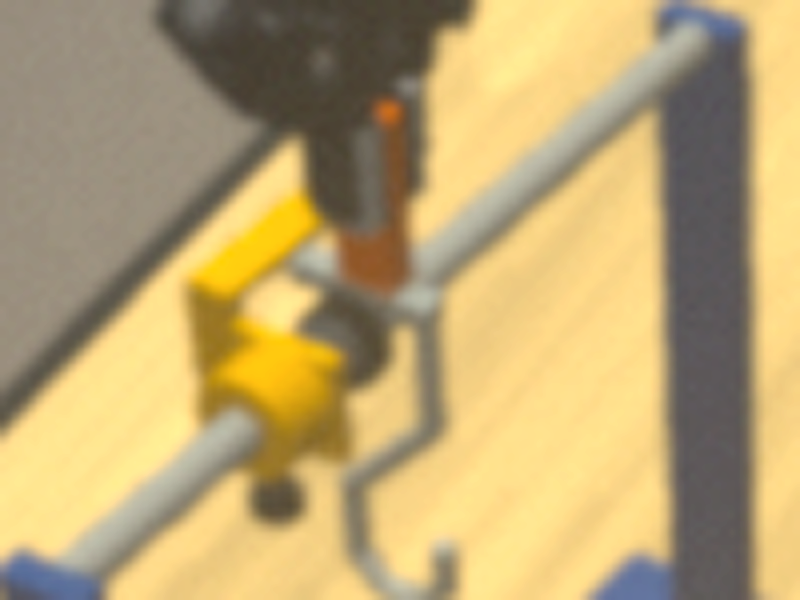

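Very near the bumper now. I'll go on in small steps.

```bash
python3 -m inch '[[0,0,0.001,0,0,0,0],[0,0,0.0015,0,0,0,0],[0,0,0.0015,0,0,0,0]]'
```

```text
time_s: 12.93
ee_pos: [0.6305, 0.0573, 0.2899]
tcp_rot: [-1.569, 0.096, -0.096]
force: [-0.1, -1.8, 0.9]
width: 0.0116
```

```bash
python3 -m inch '[[0,0,0.001,0,0,0,0],[0,0,0.001,0,0,0,0],[0,0,0.001,0,0,0,0]]'
```

```text
time_s: 13.18
ee_pos: [0.6306, 0.0583, 0.2899]
tcp_rot: [-1.569, 0.096, -0.096]
force: [0.4, -1.4, 1.4]
width: 0.011
```

```bash
python3 -m inch '[[0,0,0.001,0,0,0,0],[0,0,0.001,0,0,0,0],[0,0,0.001,0,0,0,0]]'
```

```text
time_s: 13.43
ee_pos: [0.6307, 0.0589, 0.2899]
tcp_rot: [-1.569, 0.096, -0.096]
force: [0.1, -3.4, 0.8]
width: 0.0111
```

```bash
python3 -m inch '[[0,0,0.001,0,0,0,0],[0,0,0.001,0,0,0,0],[0,0,0.001,0,0,0,0]]'
```

```text
time_s: 13.68
ee_pos: [0.6308, 0.0595, 0.2899]
tcp_rot: [-1.57, 0.097, -0.096]
force: [-0.1, -5.1, 0.6]
width: 0.0113
```

```bash
python3 -m inch '[[0,0,0.001,0,0,0,0],[0,0,0.001,0,0,0,0],[0,0,0.001,0,0,0,0]]'
```

```text
time_s: 13.93
ee_pos: [0.6308, 0.06, 0.2899]
tcp_rot: [-1.571, 0.097, -0.096]
force: [-0.4, -7.2, 1.4]
width: 0.0112
```

```bash
python3 -m inch '[[0,0,0.001,0,0,0,0],[0,0,0.0012,0,0,0,0],[0,0,0.0012,0,0,0,0]]'; for i in 1; do python3 -m inch '[[0,0,0,0,0,0,0],[0,0,0,0,0,0,0]]'; done
```

```text
time_s: 14.18
ee_pos: [0.6309, 0.0605, 0.29]
tcp_rot: [-1.572, 0.098, -0.096]
force: [0.8, -8.8, 1.3]
width: 0.0109
time_s: 14.35
ee_pos: [0.6309, 0.0605, 0.29]
tcp_rot: [-1.571, 0.098, -0.096]
force: [-0.7, -9.0, 0.5]
width: 0.0112
```

```bash
python3 -m inch '[[0,0,0.0003,0,0,0,0],[0,0,0.0005,0,0,0,0],[0,0,0.0005,0,0,0,0],[0,0,0.0005,0,0,0,0]]'
python3 - <<'E'
from h import *
for i in range(3):
    n,b="side",(215,180,100,75)
    x,y,w,h=b;im=ctrl.camera(n)[:,:,::-1][y:y+h,x:x+w];print(ctrl.state()["force"],ctrl.state()["ee_pos"])
cv2.imwrite(f"pics/{n}9c.png",cv2.convertScaleAbs(cv2.resize(im,None,fx=8,fy=8,interpolation=2),alpha=1.5))
E
```

```text
time_s: 14.68
ee_pos: [0.6309, 0.0607, 0.29]
tcp_rot: [-1.572, 0.098, -0.096]
force: [1.3, -10.7, 1.8]
width: 0.0113
[ -0.072  -11.5518   0.3147] [0.6309 0.0607 0.29  ]
[ -0.5161 -10.2866   1.2573] [0.6309 0.0607 0.29  ]
[  1.0138 -10.5446   1.0432] [0.6309 0.0607 0.29  ]
```

View pics/side9c.png

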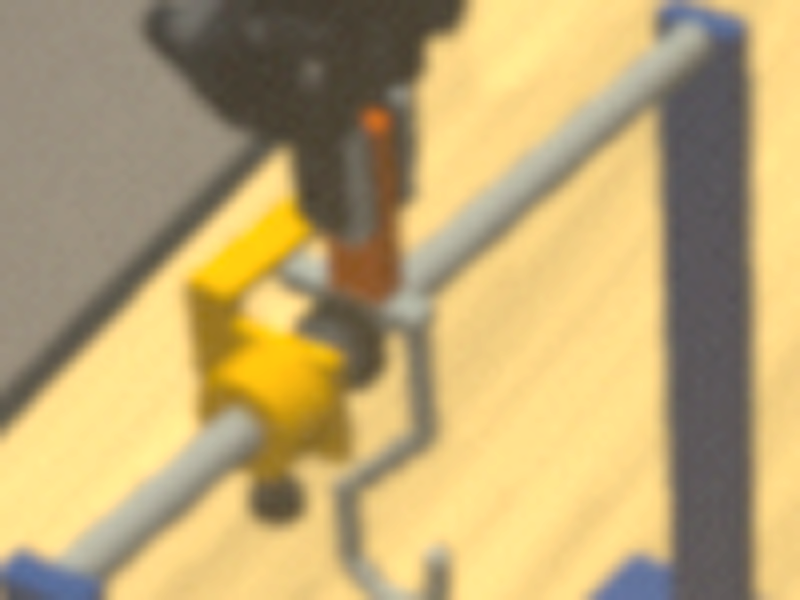

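```bash
python3 -m inch '[[0,0,-0.002,0,0,0,0],[0,0,-0.004,0,0,0,0],[0,0,-0.004,0,0,0,20],[0,0,-0.004,0,0,0,40],[0,0,-0.004,0,0,0,40],[0,0,-0.004,0,0,0,40],[0,0,-0.004,0,0,0,40],[0,0,-0.004,0,0,0,40]]'
python3 - <<'E'
from h import *
for n,b in(("scene",(230,150,200,150)),("side",(195,130,200,150))):
    x,y,w,h=b;im=ctrl.camera(n)[:,:,::-1][y:y+h,x:x+w];cv2.imwrite(f"pics/{n}10c.png",cv2.convertScaleAbs(cv2.resize(im,None,fx=4,fy=4,interpolation=2),alpha=1.5))
E
```

```text
time_s: 15.5
ee_pos: [0.6307, 0.0592, 0.2898]
tcp_rot: [-1.568, 0.096, -0.096]
force: [-0.4, -0.0, 0.5]
width: 0.0341
```

View pics/side10c.png

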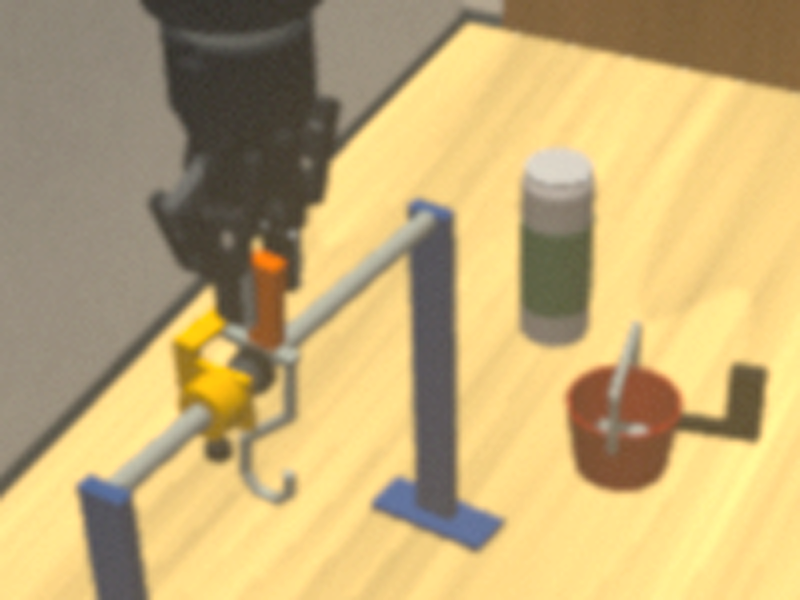

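View pics/scene10c.png

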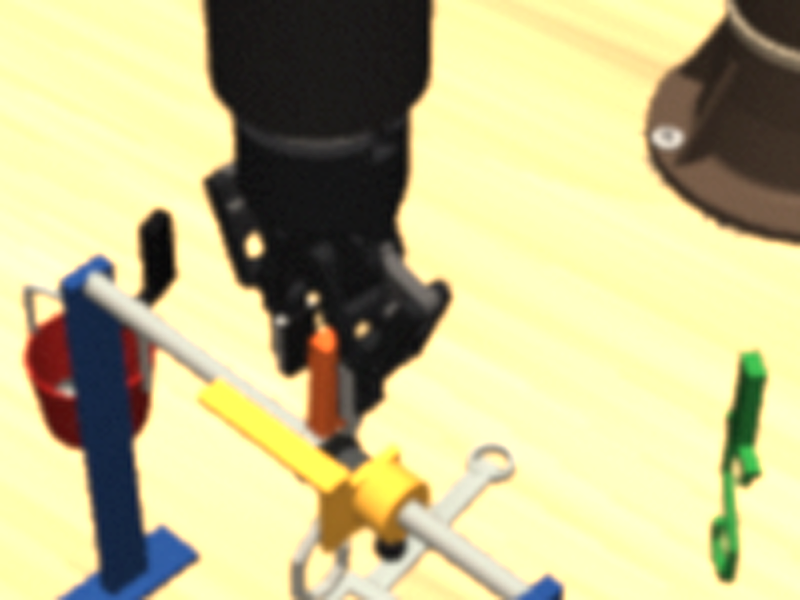

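```bash
python3 -m inch '[[0,-0.02,0,0,0,0,40],[0,-0.05,0,0,0,0,40],[-0.01,-0.065,-0.01,0,0,0,60],[-0.03,-0.065,-0.03,0,-2,0,80],[-0.05,-0.065,-0.06,0,-4,0,80],[-0.06,-0.065,-0.09,0,-6,0,80],[-0.075,-0.065,-0.12,0,-8,0,80],[-0.09,-0.065,-0.15,0,-10,0,80],[-0.1,-0.065,-0.18,0,-12,0,80],[-0.115,-0.06,-0.21,0,-14,0,80],[-0.13,-0.05,-0.24,0,-16,0,80],[-0.14,-0.03,-0.27,0,-18,0,80],[-0.15,-0.01,-0.3,0,-19,0,80],[-0.162,0.01,-0.32,0,-19,0,80],[-0.162,0.01,-0.32,0,-19,0,80],[-0.162,0.01,-0.32,0,-19,0,80]]'
python3 - <<'E'
from h import *
st=ctrl.state();print(st["ee_pos"],R.from_rotvec(st["tcp_rot"]).as_matrix())
for n in("wrist","scene","side"):cv2.imwrite(f"pics/{n}11.png",ctrl.camera(n)[:,:,::-1])
for n,b in(("scene",(230,170,200,150)),("side",(195,150,200,150))):
    x,y,w,h=b;im=cv2.imread(f"pics/{n}11.png")[y:y+h,x:x+w];cv2.imwrite(f"pics/{n}11c.png",cv2.convertScaleAbs(cv2.resize(im,None,fx=4,fy=4,interpolation=2),alpha=1.5))
E
```

```text
time_s: 16.93
ee_pos: [0.4296, -0.2397, 0.2792]
tcp_rot: [-1.564, -0.161, 0.163]
force: [-0.2, -0.4, 0.5]
width: 0.0679
[ 0.4296 -0.2397  0.2792] [[ 0.9787 -0.0016 -0.2051]
 [ 0.2051  0.0002  0.9787]
 [-0.0015 -1.      0.0005]]
```

View pics/wrist11.png

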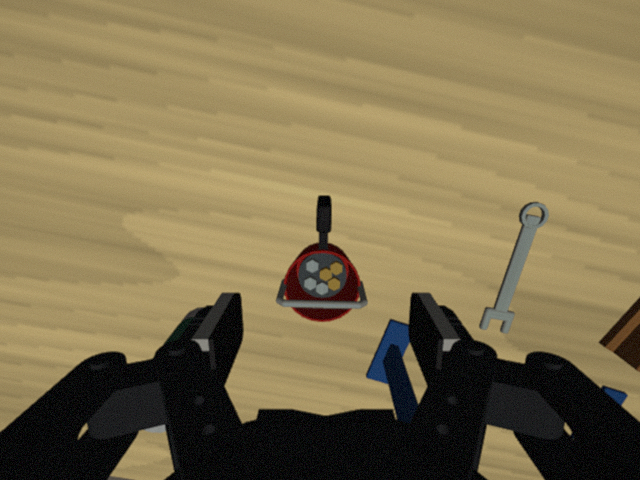

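View pics/side11c.png

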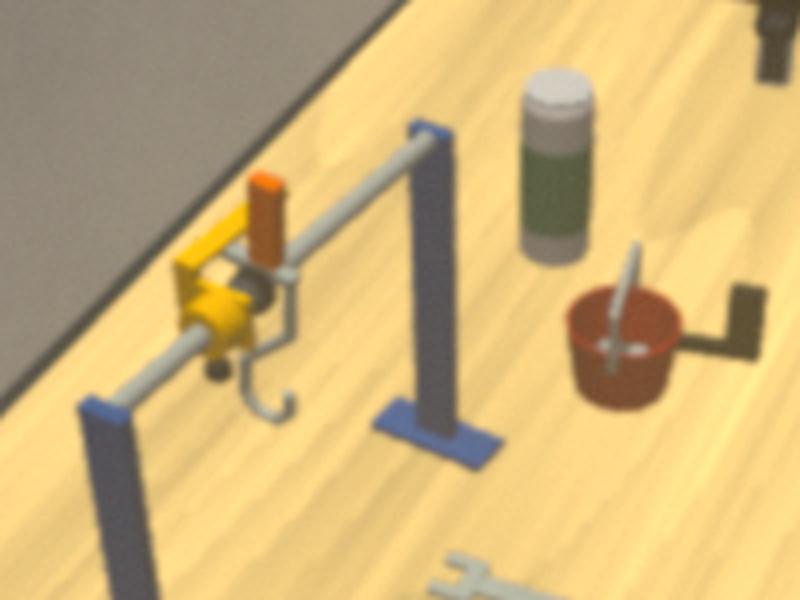

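View pics/scene11c.png

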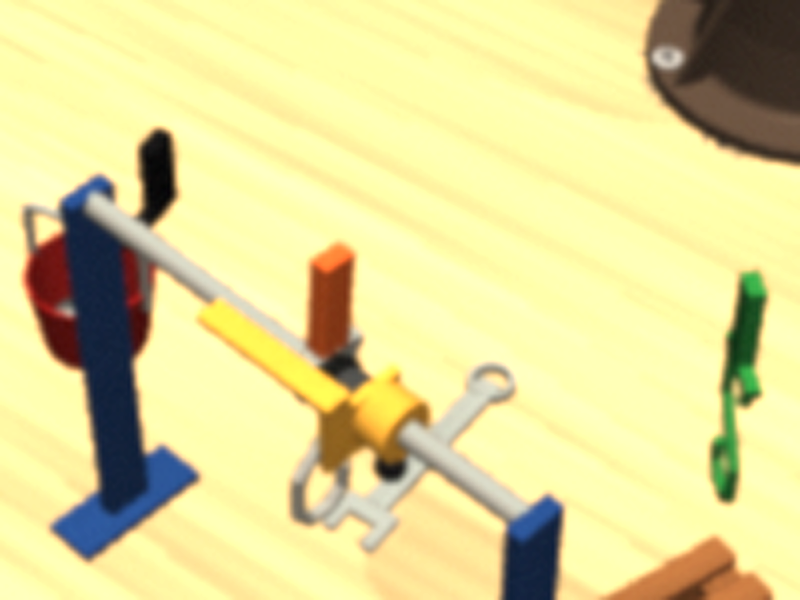

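```bash
python3 - <<'E'
from h import *
st=ctrl.state();W=cam("wrist",st);S,D=cam("scene"),cam("side")
im=cv2.imread("pics/wrist11.png");g=cv2.cvtColor(im,cv2.COLOR_BGR2GRAY)
for v in range(190,256,3):
    x=np.nonzero(g[v,305:345]<60)[0];print(v,x.min()+305 if len(x) else 0,x.max()+305 if len(x) else 0,g[v,324])
for nm,uv,z in[("bailL",(283,303),.098),("bailR",(361,305),.098),("rim",(322.5,0),.058)]:print(nm,plane(W,uv,z))
print("tools",plane(W,(324,207),.101))
f=lambda p,o:(p[0]/4+o[0],p[1]/4+o[1])
print("tabtop",*tri([(S,f((333,258),(230,170))),(D,f((267,180),(195,150)))]))
print("curlbottom",*tri([(S,f((312,519),(230,170))),(D,f((272,416),(195,150)))]))
E
python3 - <<'E'
import cv2
im=cv2.imread("pics/wrist11.png")[180:330,260:390]
cv2.imwrite("pics/w11z.png",cv2.convertScaleAbs(cv2.resize(im,None,fx=5,fy=4,interpolation=2),alpha=2))
E
```

```text
190 0 0 157
193 0 0 171
196 319 328 18
199 318 330 11
202 318 330 9
205 318 330 15
208 317 330 19
211 317 330 30
214 317 330 24
217 317 330 28
220 317 330 30
223 317 330 27
226 317 330 25
229 317 330 27
232 319 327 13
235 320 326 24
238 319 326 26
241 319 326 22
244 313 331 24
247 307 337 26
250 305 341 31
253 305 343 64
bailL [ 0.5276 -0.2618  0.098 ]
bailR [ 0.5138 -0.187   0.098 ]
rim [ 0.2551 -0.2802  0.058 ]
tools [ 0.4256 -0.2425  0.101 ]
tabtop [0.6235 0.0583 0.3198] [np.float64(0.7601458119597782), np.float64(0.7601458119598968)]
curlbottom [0.6384 0.0523 0.1409] [np.float64(0.02996824304866201), np.float64(0.029968243048728777)]
```

View pics/w11z.png

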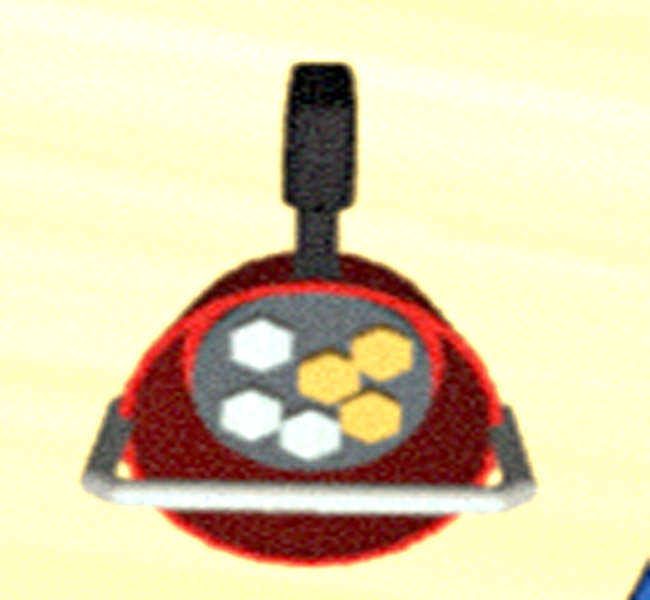

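Run:
```python
from h import *
st=ctrl.state();W=cam("wrist",st);M=R.from_rotvec(st["tcp_rot"]).as_matrix()
for uv,z in[((323.7,219.5),.101),((322.5,303.3),.098)]:
    p=plane(W,uv,z);print(p,M.T@(p-st["ee_pos"]))
```

```text
[ 0.4369 -0.2404  0.101 ] [ 0.0044  0.1799 -0.0027]
[ 0.5199 -0.2241  0.098 ] [ 0.089  0.183 -0.004]
```

```bash
python3 -m inch '[[0.004,0.03,-0.0025,0,1,0,80],[0.004,0.06,-0.0025,0,1,0,80],[0.004,0.1,-0.0025,0,1,0,80],[0.004,0.14,-0.0025,0,1,0,70],[0.004,0.17,-0.0025,0,1,0,60],[0.004,0.19,-0.0025,0,1,0,60],[0.004,0.205,-0.0025,0,1,0,50],[0.004,0.213,-0.0025,0,1,0,50],[0.004,0.213,-0.0025,0,1,0,50],[0.004,0.213,-0.0025,0,1,0,50]]'
python3 - <<'E'
from h import *
st=ctrl.state();print(st["ee_pos"],st["force"],st["width"])
cv2.imwrite("pics/w12.png",ctrl.camera("wrist")[:,:,::-1])
E
```

```text
time_s: 17.92
ee_pos: [0.4363, -0.2402, 0.0675]
tcp_rot: [-1.566, -0.152, 0.151]
force: [0.6, -0.5, 0.8]
width: 0.0429
[ 0.4363 -0.2402  0.0675] [ 0.5777 -0.492   0.8493] 0.042868615607332385
```

View pics/w12.png

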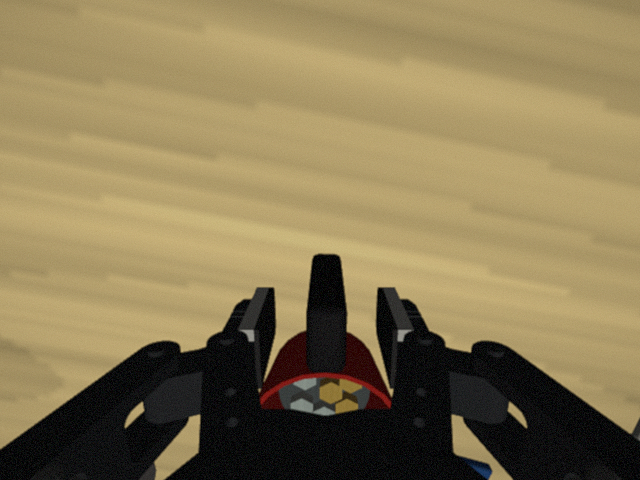

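```bash
python3 -m inch '[[0,0.002,0,0,0,0,50],[0,0.002,0,0,0,0,0],[0,0.002,0,0,0,0,0],[0,0.002,0,0,0,0,0],[0,0.002,0,0,0,0,0],[0,0.002,0,0,0,0,0],[0,0.002,0,0,0,0,0],[0,0.002,0,0,0,0,0]]'; python3 -m inch '[[0,-0.002,0,0,0,0,0],[0,-0.006,0,0,0,0,0],[0,-0.012,0,0,0,0,0],[0,-0.02,0,0,0,0,0],[0,-0.03,0,0,0,0,0],[0,-0.03,0,0,0,0,0],[0,-0.03,0,0,0,0,0]]';python3 - <<'E'
from h import *
st=ctrl.state();print(st["ee_pos"],st["force"],st["moment"],st["width"])
for n,b in(("scene",(230,170,200,150)),("side",(225,150,200,150))):
    x,y,w,h=b;im=ctrl.camera(n)[:,:,::-1][y:y+h,x:x+w];cv2.imwrite(f"pics/{n}13c.png",cv2.convertScaleAbs(cv2.resize(im,None,fx=4,fy=4,interpolation=2),alpha=1.5))
E
```

```text
time_s: 18.63
ee_pos: [0.4356, -0.2408, 0.0656]
tcp_rot: [-1.566, -0.151, 0.15]
force: [-1.7, -0.7, 6.4]
width: 0.0133
time_s: 19.22
ee_pos: [0.4358, -0.2405, 0.0958]
tcp_rot: [-1.566, -0.152, 0.149]
force: [0.4, -0.5, -3.6]
width: 0.0133
[ 0.4358 -0.2405  0.0958] [ 0.4193 -0.4972 -3.5992] [-0.0386  0.2661 -0.0573] 0.013320744025185982
```

View pics/side13c.png

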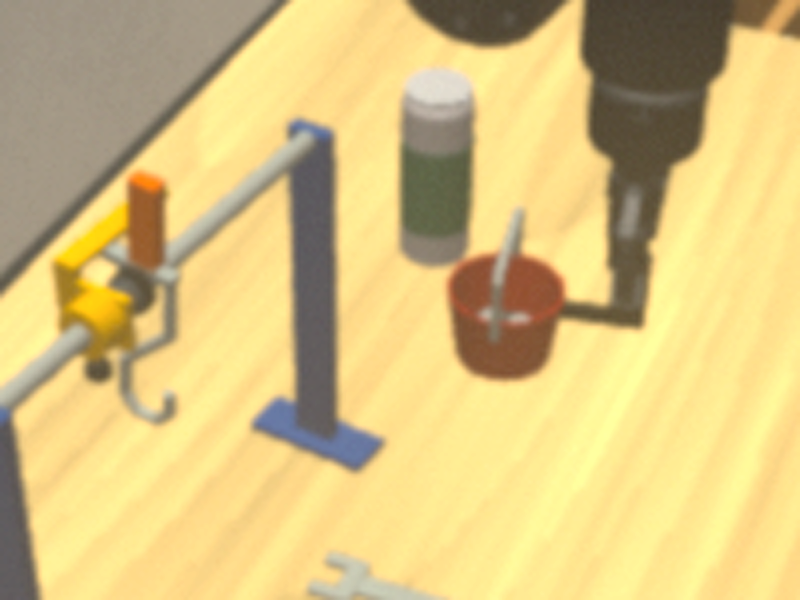

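View pics/scene13c.png

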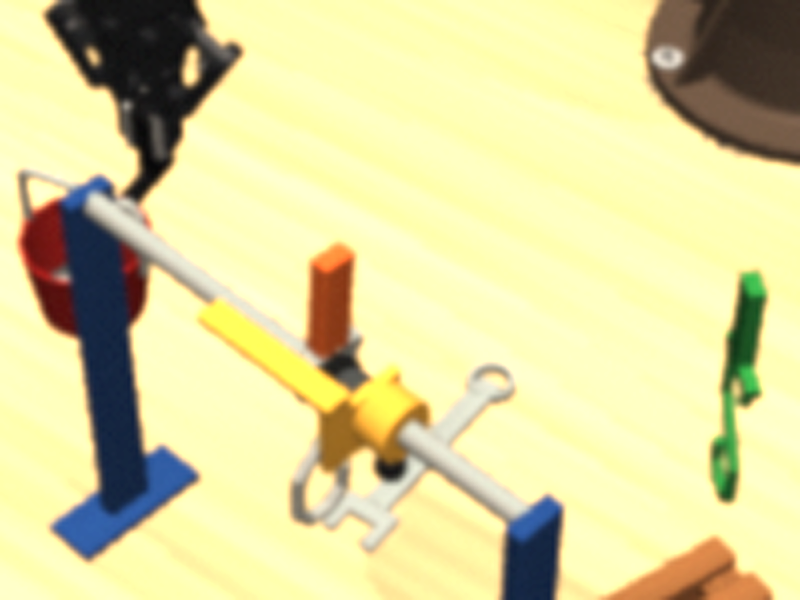

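```bash
python3 -m inch '[[0,-0.01,0,0,0,0,0],[0,-0.025,0,0,0,0,0],[0,-0.04,0.01,0,0,0,0],[0,-0.05,0.025,0,1,0,0],[0,-0.059,0.045,0,2,0,0],[0,-0.059,0.065,0,3,0,0],[0.005,-0.059,0.085,0,4,0,0],[0.01,-0.059,0.105,0,6,0,0],[0.015,-0.059,0.125,0,7,0,0],[0.02,-0.059,0.145,0,8,0,0],[0.025,-0.059,0.165,0,9,0,0],[0.035,-0.059,0.185,0,11,0,0],[0.045,-0.059,0.205,0,12,0,0],[0.055,-0.059,0.225,0,13,0,0],[0.065,-0.059,0.245,0,15,0,0],[0.075,-0.059,0.265,0,16,0,0],[0.085,-0.059,0.285,0,17,0,0],[0.093,-0.059,0.3,0,18,0,0],[0.096,-0.059,0.305,0,18,0,0],[0.096,-0.059,0.305,0,18,0,0]]'; python3 -m inch '[[0,0,0,0,0,0,0],[0,0,0,0,0,0,0]]';python3 - <<'E'
from h import *
st=ctrl.state();M=R.from_rotvec(st["tcp_rot"]).as_matrix();print(st["ee_pos"],M,st["force"],st["width"],np.degrees(np.arctan2(M[1,0],M[0,0])))
for n,b in(("scene",(230,180,160,120)),("side",(215,170,160,120))):
    x,y,w,h=b;im=ctrl.camera(n)[:,:,::-1];cv2.imwrite(f"pics/{n}14.png",im);im=im[y:y+h,x:x+w];cv2.imwrite(f"pics/{n}14c.png",cv2.convertScaleAbs(cv2.resize(im,None,fx=5,fy=5,interpolation=2),alpha=1.5))
cv2.imwrite("pics/w14.png",ctrl.camera("wrist")[:,:,::-1])
E
```

```text
time_s: 20.98
ee_pos: [0.4718, 0.0783, 0.1541]
tcp_rot: [-1.569, 0.095, -0.095]
force: [0.0, -0.3, -2.8]
width: 0.0133
time_s: 21.15
ee_pos: [0.4709, 0.0764, 0.1539]
tcp_rot: [-1.569, 0.097, -0.096]
force: [-0.2, -0.6, -3.4]
width: 0.0132
[0.4709 0.0764 0.1539] [[ 0.9925 -0.0006  0.1226]
 [-0.1226 -0.0002  0.9925]
 [-0.0006 -1.     -0.0003]] [-0.2467 -0.5634 -3.3555] 0.01321501793845686 -7.040963042919442
```

View pics/side14c.png

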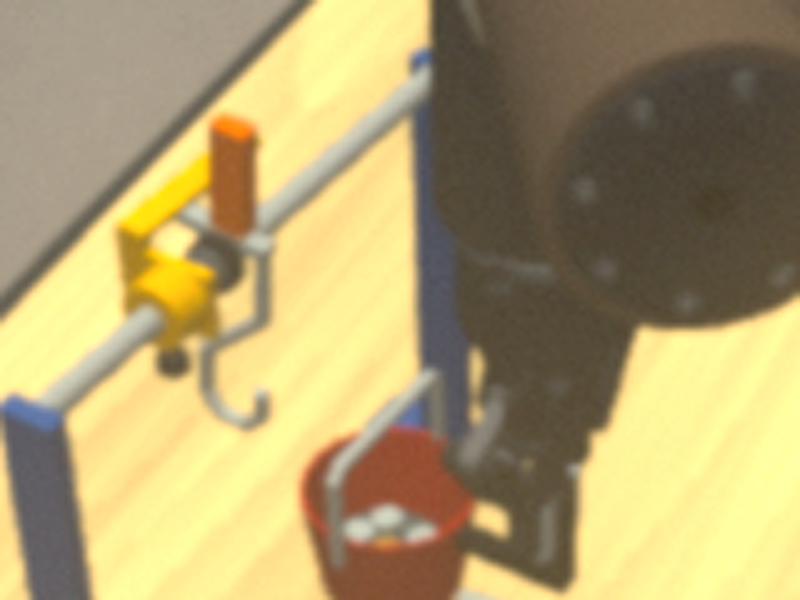

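View pics/scene14c.png

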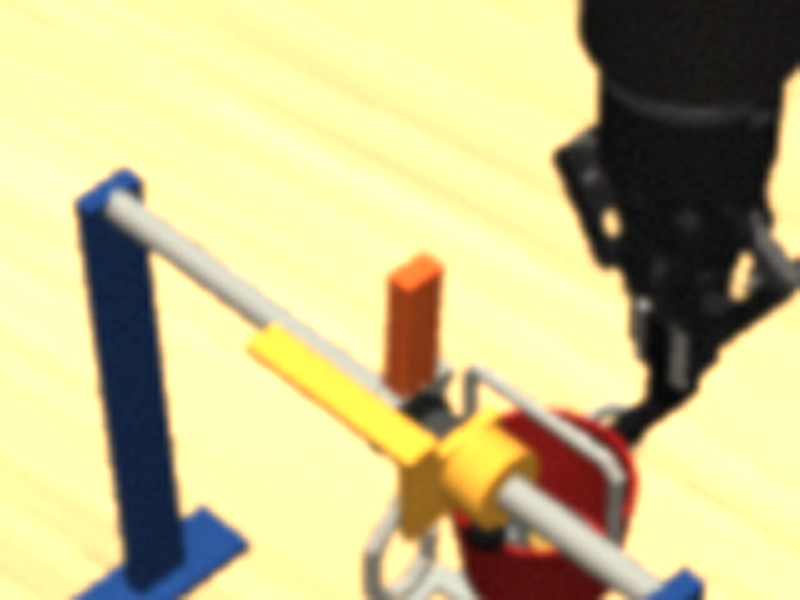

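View pics/w14.png

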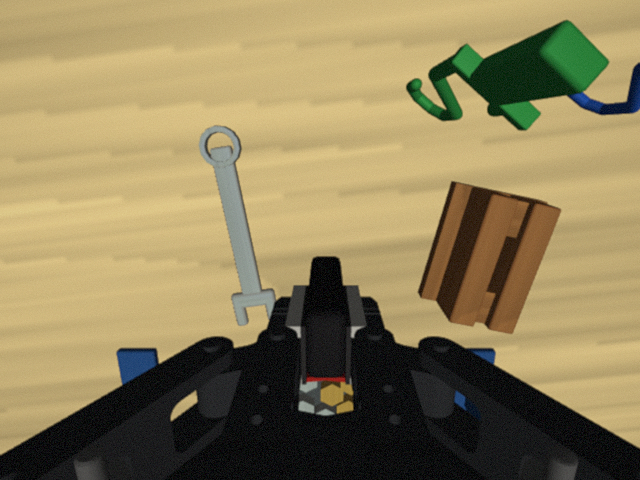

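Run:
```python
from h import *
S,D=cam("scene"),cam("side")
o=np.array([.630,.039]);rx=np.array([.9925,-.1222]);ry=np.array([.1222,.9925])
rf=lambda p:np.array([1e3*(p[:2]-o)@rx,1e3*(p[:2]-o)@ry,1e3*p[2]])
s=lambda p:(p[0]/5+230,p[1]/5+180); d=lambda p:(p[0]/5+215,p[1]/5+170)
for n,a,b in[("bail+y",(615,472),(338,475)),("bail-y",(473,372),(434,377)),("tabtop",(414,272),(234,127)),("tabbotnear",(395,395),(232,232)),("bar-",(446,370),(267,243))]:
    x,e=tri([(S,s(a)),(D,d(b))]);print(n,rf(x),e[0])
# side only: intersect with plane rail-y = hook y
def vplane(uv,y):
    oo,dd=ray(D,uv);n=np.array([ry[0],ry[1],0]);p0=np.array([*(o+ry*y),0]);t=(p0-oo)@n/(dd@n);return rf(oo+t*dd)
for n,b in[("tabtop",(234,127)),("tabbot",(235,235)),("bar-end",(267,243)),("shank low",(265,320)),("slant end",(208,352)),("curl left low",(222,412)),("bottom",(247,425)),("tip",(263,392)),("rail at hook",(0,0))]:
    print(n,vplane(d(b),.019))
st=ctrl.state();print("tcp",rf(st["ee_pos"]))
```

```text
bail+y [-81.8958  57.2852 181.5626] 0.2350609038864908
bail-y [-81.4231 -23.0574 181.2036] 1.2943019071009771
tabtop [ -8.6613  17.624  318.8919] 1.3426539006544385
tabbotnear [  0.1037  14.6344 257.2244] 1.1619521663244416
bar- [-21.6922  19.6002 260.889 ] 0.7064406387646591
tabtop [ -8.7448  18.9998 318.35  ]
tabbot [ -4.104   18.9998 258.7749]
bar-end [-21.767   18.9998 261.2702]
shank low [-17.1948  18.9998 215.7206]
slant end [ 18.2351  18.9998 181.5747]
curl left low [ 13.3009  18.9998 146.5388]
bottom [ -1.2725  18.9998 144.965 ]
tip [-12.5975  18.9998 170.6545]
rail at hook [117.458   18.9998 341.3298]
tcp [-162.2333   17.7555  154.0073]
```

```bash
python3 - <<'E'
from h import *
S,D=cam("scene"),cam("side")
o=np.array([.630,.039]);rx=np.array([.9925,-.1222]);ry=np.array([.1222,.9925])
rf=lambda p:np.array([1e3*(p[:2]-o)@rx,1e3*(p[:2]-o)@ry,1e3*p[2]])
s=lambda p:(p[0]/5+230,p[1]/5+180); d=lambda p:(p[0]/5+215,p[1]/5+170)
for n,a,b in[("knob",(488,535),(173,362))]:
    x,e=tri([(S,s(a)),(D,d(b))]);print(n,rf(x),e[0])
E
python3 -m inch '[[0,-0.001,0,0,0,1,0],[0,-0.002,0,0,0,2,0],[0,-0.003,0,0,0,3,0],[0,-0.005,0,0,0,4,0],[0,-0.005,0,0,0,4,0],[0,-0.005,0,0,0,4,0]]'
```

```text
knob [  0.107   64.1908 216.1096] 0.5050956085619843
time_s: 21.8
ee_pos: [0.472, 0.0772, 0.1588]
tcp_rot: [-1.564, 0.152, -0.042]
force: [-0.6, 0.4, -3.9]
width: 0.0134
```

```bash
python3 -m inch '[[0.01,-0.0007,0,0,0,0,0],[0.02,-0.0014,0,0,0,0,0],[0.03,-0.0021,0,0,0,0,0],[0.04,-0.0028,0,0,0,0,0],[0.04,-0.0028,0,0,0,0,0],[0.04,-0.0028,0,0,0,0,0]]';python3 - <<'E'
from h import *
st=ctrl.state();M=R.from_rotvec(st["tcp_rot"]).as_matrix();print(st["ee_pos"],M,st["force"],st["width"])
for n,b in(("scene",(230,180,160,120)),("side",(215,190,120,90))):
    x,y,w,h=b;k=800//w;im=ctrl.camera(n)[:,:,::-1];cv2.imwrite(f"pics/{n}15.png",im);im=im[y:y+h,x:x+w];cv2.imwrite(f"pics/{n}15c.png",cv2.convertScaleAbs(cv2.resize(im,None,fx=k,fy=k,interpolation=2),alpha=1.5))
E
```

```text
time_s: 22.3
ee_pos: [0.5117, 0.0721, 0.1584]
tcp_rot: [-1.564, 0.152, -0.042]
force: [-0.2, -0.6, -3.2]
width: 0.0134
[0.5117 0.0721 0.1584] [[ 0.9899 -0.07    0.1231]
 [-0.1229  0.0082  0.9924]
 [-0.0705 -0.9975 -0.0005]] [-0.205  -0.6262 -3.1713] 0.013383920635918626
```

View pics/side15c.png

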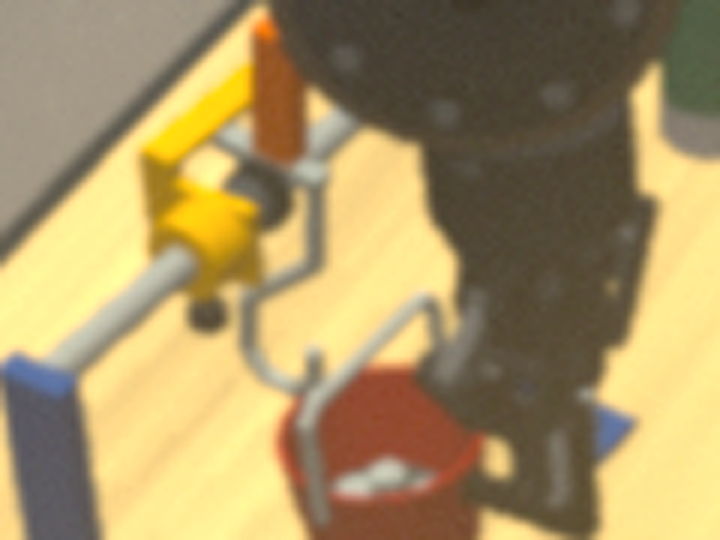

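View pics/scene15c.png

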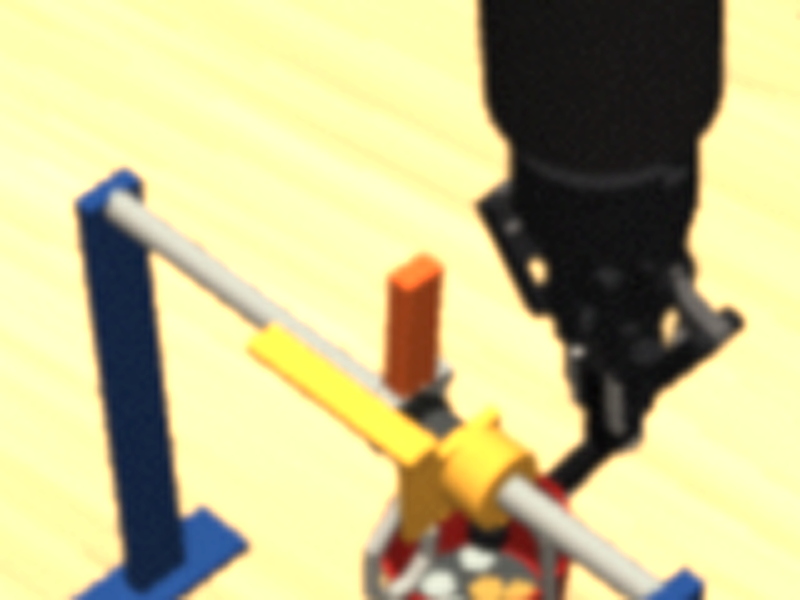

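```bash
cat >> h.py <<'E'
o=np.array([.630,.039]);rx=np.array([.9925,-.1222]);ry=np.array([.1222,.9925])
rf=lambda p:np.array([1e3*(p[:2]-o)@rx,1e3*(p[:2]-o)@ry,1e3*p[2]])
def vplane(D,uv,y):
    oo,dd=ray(D,uv);n=np.array([ry[0],ry[1],0]);p0=np.array([*(o+ry*y),0]);t=(p0-oo)@n/(dd@n);return rf(oo+t*dd)
E
python3 - <<'E'
from h import *
S,D=cam("scene"),cam("side")
d=lambda p:(p[0]/6+215,p[1]/6+190)
print("bail ends",vplane(D,d((313,405)),.0573),vplane(D,d((427,303)),-.0231))
for n,b in[("slant end",(250,297)),("shanklow",(316,263)),("bottom~",(290,385)),("tiptop",(314,348)),("bail at y18 guess",(366,356))]:print(n,vplane(D,d(b),.0185))
st=ctrl.state();M=R.from_rotvec(st["tcp_rot"]).as_matrix();print("bail by tcp",rf(st["ee_pos"]+M@np.array([.086,-.0324,0])))
E
```

```text
bail ends [-40.0371  57.2994 184.0659] [-36.5414 -23.0997 175.1463]
slant end [ 18.1839  18.4998 183.9789]
shanklow [-15.8734  18.4998 215.3078]
bottom~ [  2.1618  18.4998 145.6527]
tiptop [-11.5016  18.4998 171.0285]
bail at y18 guess [-36.5909  18.4998 178.1655]
bail by tcp [-34.1347  18.2693 184.7988]
```

```bash
python3 -m inch '[[0.005,-0.0004,0,0,0,0,0],[0.01,-0.0007,0,0,0,0,0],[0.015,-0.001,0,0,0,0,0],[0.018,-0.0013,0,0,0,0,0],[0.018,-0.0013,0,0,0,0,0]]';python3 - <<'E'
from h import *
for n,b in(("side",(215,190,120,90)),):
    x,y,w,h=b;k=800//w;im=ctrl.camera(n)[:,:,::-1];cv2.imwrite(f"pics/{n}16.png",im);im=im[y:y+h,x:x+w];cv2.imwrite(f"pics/{n}16c.png",cv2.convertScaleAbs(cv2.resize(im,None,fx=k,fy=k,interpolation=2),alpha=1.5))
E
```

```text
time_s: 22.82
ee_pos: [0.5299, 0.0701, 0.1589]
tcp_rot: [-1.564, 0.151, -0.042]
force: [-0.2, -0.2, -3.0]
width: 0.0135
```

View pics/side16c.png

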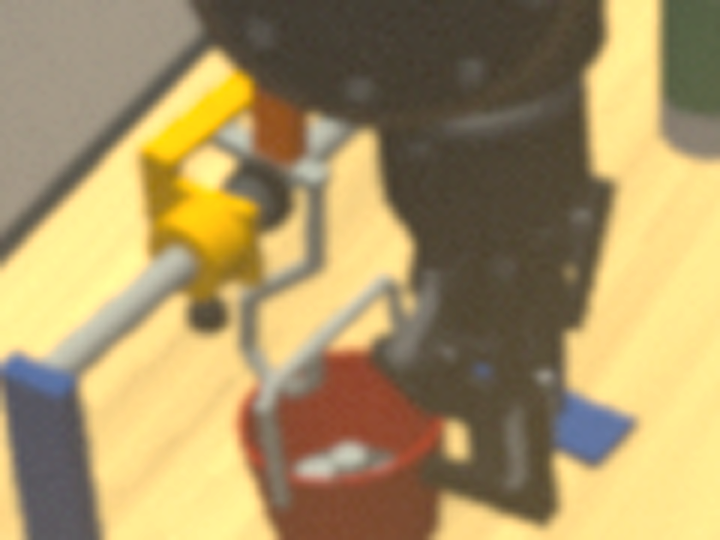

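Run:
```python
from h import *
D=cam("side");d=lambda p:(p[0]/6+215,p[1]/6+190)
a,b=np.array((266,386.)),np.array((387,286.))
for y,e in((.0573,a),(-.0231,b)):print(vplane(D,d(e),y))
for t in(.45,.5,.55):print(d(a*(1-t)+b*t),vplane(D,d(a*(1-t)+b*t),.0185))
st=ctrl.state();M=R.from_rotvec(st["tcp_rot"]).as_matrix();print("bail by tcp",rf(st["ee_pos"]+M@np.array([.086,-.0324,0])))
```

```text
[-18.2466  57.2994 183.532 ]
[-17.4376 -23.0997 175.6526]
(np.float64(268.40833333333336), np.float64(246.83333333333334)) [-14.9692  18.4998 176.1394]
(np.float64(269.4166666666667), np.float64(246.0)) [-18.1352  18.4998 180.0765]
(np.float64(270.425), np.float64(245.16666666666666)) [-21.2801  18.4998 183.9873]
bail by tcp [-15.5575  18.494  185.1362]
```

```bash
python3 -m inch '[[0.005,-0.0004,0,0,0,0,0],[0.01,-0.0007,0,0,0,0,0],[0.015,-0.001,0,0,0,0,0],[0.018,-0.0013,0,0,0,0,0],[0.018,-0.0013,0,0,0,0,0],[0.018,-0.0013,0,0,0,0,0]]';python3 - <<'E'
from h import *
for n,b in(("side",(215,190,120,90)),("scene",(290,240,80,60))):
    x,y,w,h=b;k=800//w;im=ctrl.camera(n)[:,:,::-1];im=im[y:y+h,x:x+w];cv2.imwrite(f"pics/{n}17c.png",cv2.convertScaleAbs(cv2.resize(im,None,fx=k,fy=k,interpolation=2),alpha=1.5))
E
```

```text
time_s: 23.37
ee_pos: [0.5471, 0.0678, 0.1588]
tcp_rot: [-1.564, 0.152, -0.041]
force: [-0.2, 0.1, -4.3]
width: 0.0134
```

View pics/side17c.png

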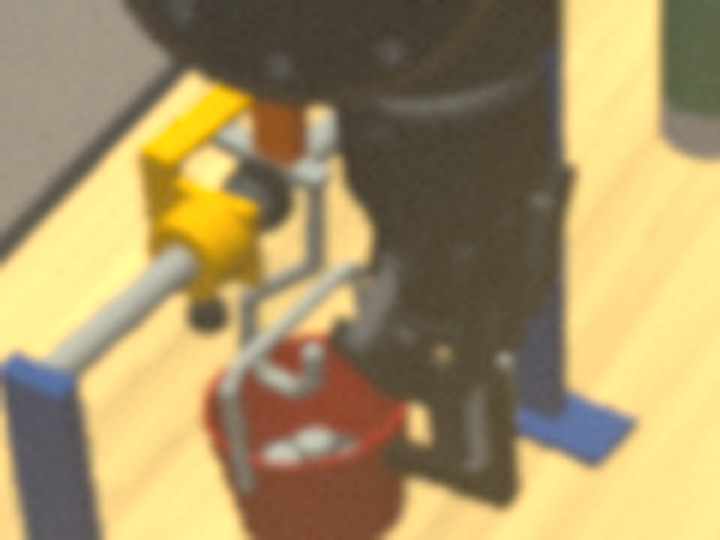

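View pics/scene17c.png

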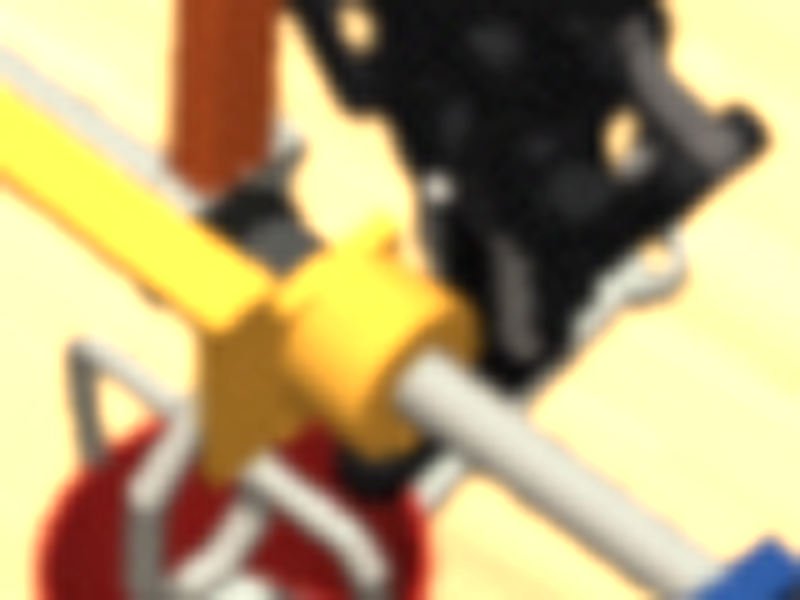

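```bash
python3 -m inch '[[0,0.003,0,0,0,0,0],[0,0.006,0,0,0,0,0],[0.001,0.009,0,0,0,0,0],[0.001,0.012,0,0,0,0,0],[0.001,0.012,0,0,0,0,0]]'; python3 -m inch '[[0,0.002,0,0,0,0,0],[0,0.004,0,0,0,0,0],[0.0,0.006,0,0,0,0,0],[0.0005,0.008,0,0,0,0,0],[0.0005,0.008,0,0,0,0,0]]'
python3 - <<'E'
from h import *
for n,b in(("side",(215,190,120,90)),):
    x,y,w,h=b;k=800//w;im=ctrl.camera(n)[:,:,::-1];im=im[y:y+h,x:x+w];cv2.imwrite(f"pics/{n}18c.png",cv2.convertScaleAbs(cv2.resize(im,None,fx=k,fy=k,interpolation=2),alpha=1.5))
st=ctrl.state();M=R.from_rotvec(st["tcp_rot"]).as_matrix();print("bail by tcp",rf(st["ee_pos"]+M@np.array([.086,-.0324,0])))
E
```

```text
time_s: 23.88
ee_pos: [0.5467, 0.0678, 0.1461]
tcp_rot: [-1.564, 0.152, -0.041]
force: [-1.0, 0.7, -3.6]
width: 0.0134
time_s: 24.3
ee_pos: [0.5469, 0.0678, 0.1384]
tcp_rot: [-1.564, 0.151, -0.041]
force: [-0.6, 0.8, -3.5]
width: 0.0133
bail by tcp [  2.1664  18.4611 164.9443]
```

View pics/side18c.png

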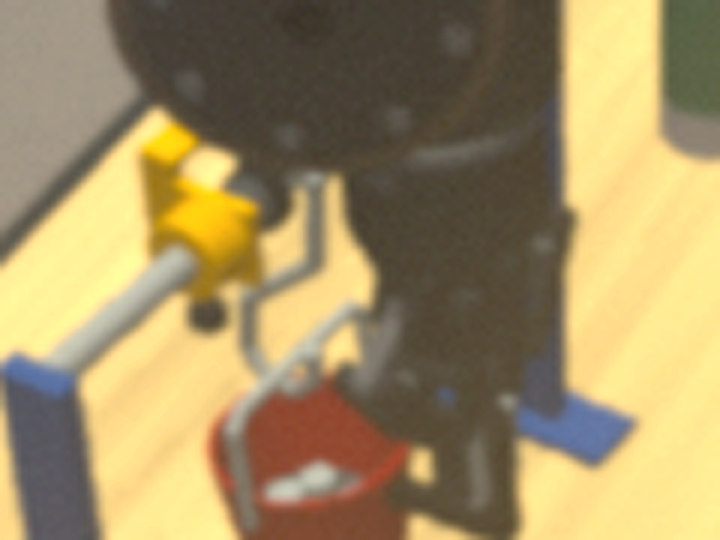

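```bash
python3 -m inch '[[0.0006,0.0015,0,0,0,-1,0],[0.0012,0.003,0,0,0,-2,0],[0.002,0.0045,0,0,0,-3,0],[0.0025,0.006,0,0,0,-4,0],[0.0025,0.006,0,0,0,-4,0],[0.0025,0.006,0,0,0,-4,0]]';python3 -m inch '[[0,0.001,0,0,0,0,0],[0,0.002,0,0,0,0,0],[0.0,0.003,0,0,0,0,0],[0.0,0.004,0,0,0,0,0],[0,0.004,0,0,0,0,0]]'
```

```text
time_s: 24.85
ee_pos: [0.549, 0.0677, 0.133]
tcp_rot: [-1.569, 0.096, -0.096]
force: [-0.5, -0.7, -3.5]
width: 0.0131
time_s: 25.27
ee_pos: [0.5491, 0.0675, 0.1284]
tcp_rot: [-1.569, 0.097, -0.096]
force: [-0.4, 0.2, -3.5]
width: 0.0132
```

```bash
python3 -m inch '[[0,0.001,0,0,0,0,0],[0,0.002,0,0,0,0,0],[0,0.002,0,0,0,0,0]]';python3 -m inch '[[0,0.001,0,0,0,0,0],[0,0.001,0,0,0,0,0],[0,0.001,0,0,0,0,0]]'
```

```text
time_s: 25.52
ee_pos: [0.5491, 0.0676, 0.1265]
tcp_rot: [-1.569, 0.097, -0.096]
force: [-0.1, -0.6, -3.8]
width: 0.0133
time_s: 25.77
ee_pos: [0.5492, 0.0676, 0.1257]
tcp_rot: [-1.569, 0.096, -0.096]
force: [0.3, 0.5, -3.6]
width: 0.0133
```

```bash
python3 -m inch '[[0,0.001,0,0,0,0,0],[0,0.0015,0,0,0,0,0],[0,0.0015,0,0,0,0,0]]'
```

```text
time_s: 26.02
ee_pos: [0.5492, 0.0676, 0.1242]
tcp_rot: [-1.569, 0.096, -0.096]
force: [0.0, 0.9, -3.4]
width: 0.0134
```

```bash
python3 -m inch '[[0,0.001,0,0,0,0,0],[0,0.001,0,0,0,0,0],[0,0.001,0,0,0,0,0]]'
```

```text
time_s: 26.27
ee_pos: [0.5496, 0.0677, 0.1236]
tcp_rot: [-1.568, 0.095, -0.097]
force: [1.0, 0.1, -0.7]
width: 0.0133
```

```bash
python3 -m inch '[[0,0.001,0,0,0,0,0],[0,0.001,0,0,0,0,0],[0,0.001,0,0,0,0,0]]'
```

```text
time_s: 26.52
ee_pos: [0.55, 0.0678, 0.123]
tcp_rot: [-1.568, 0.095, -0.097]
force: [0.6, -0.2, 3.2]
width: 0.0133
```

```bash
python3 -m inch '[[0,-0.0008,0,0,0,0,0],[0,-0.0008,0,0,0,0,0],[0,-0.0008,0,0,0,0,0]]'
python3 - <<'E'
from h import *
for n,b in(("side",(215,190,120,90)),("scene",(270,210,120,90))):
    x,y,w,h=b;k=800//w;im=ctrl.camera(n)[:,:,::-1];im=im[y:y+h,x:x+w];cv2.imwrite(f"pics/{n}19c.png",cv2.convertScaleAbs(cv2.resize(im,None,fx=k,fy=k,interpolation=2),alpha=1.5))
E
```

```text
time_s: 26.77
ee_pos: [0.5493, 0.0676, 0.1232]
tcp_rot: [-1.569, 0.096, -0.096]
force: [-0.0, -0.1, 2.7]
width: 0.0133
```

View pics/side19c.png

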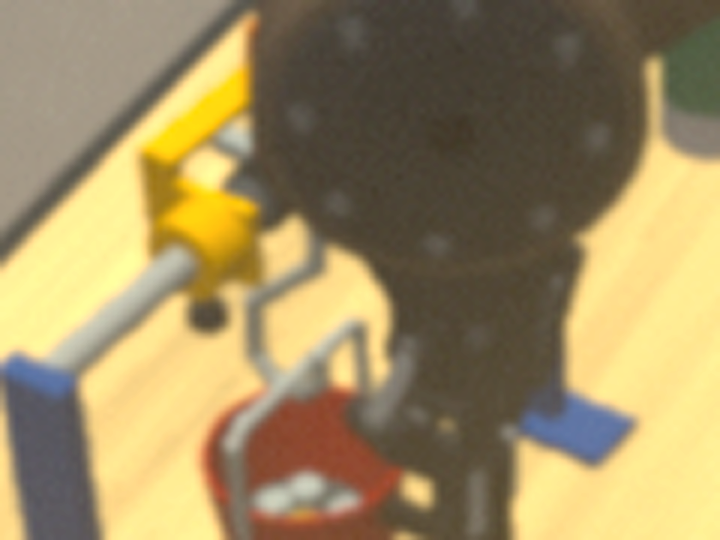

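View pics/scene19c.png

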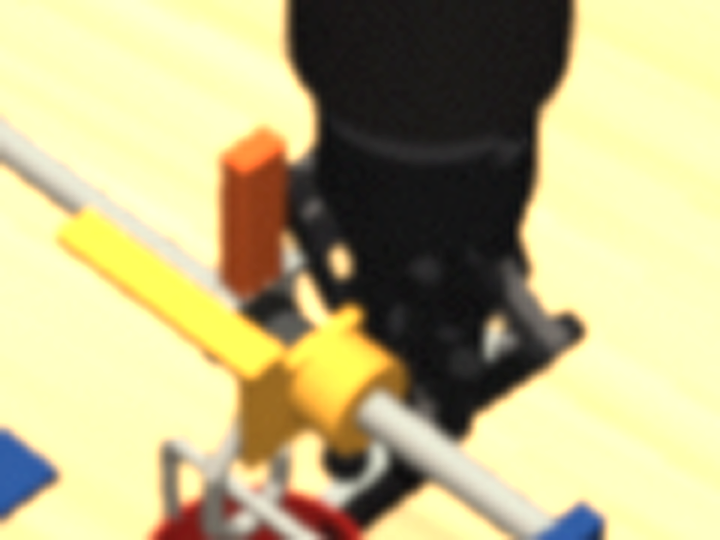

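```bash
python3 -m inch '[[0,-0.0004,0,0,0,0,10],[0,-0.0004,0,0,0,0,20],[0,-0.0004,0,0,0,0,30],[0,-0.0004,0,0,0,0,40],[0,-0.0004,0,0,0,0,50],[0,-0.0004,0,0,0,0,50],[0,-0.0004,0,0,0,0,50]]'
python3 - <<'E'
from h import *
for n,b in(("side",(215,190,120,90)),):
    x,y,w,h=b;k=800//w;im=ctrl.camera(n)[:,:,::-1];im=im[y:y+h,x:x+w];cv2.imwrite(f"pics/{n}20c.png",cv2.convertScaleAbs(cv2.resize(im,None,fx=k,fy=k,interpolation=2),alpha=1.5))
cv2.imwrite("pics/w20.png",ctrl.camera("wrist")[:,:,::-1])
E
```

```text
time_s: 27.45
ee_pos: [0.5491, 0.0676, 0.1234]
tcp_rot: [-1.569, 0.097, -0.096]
force: [0.3, 0.3, -0.3]
width: 0.0423
```

View pics/side20c.png

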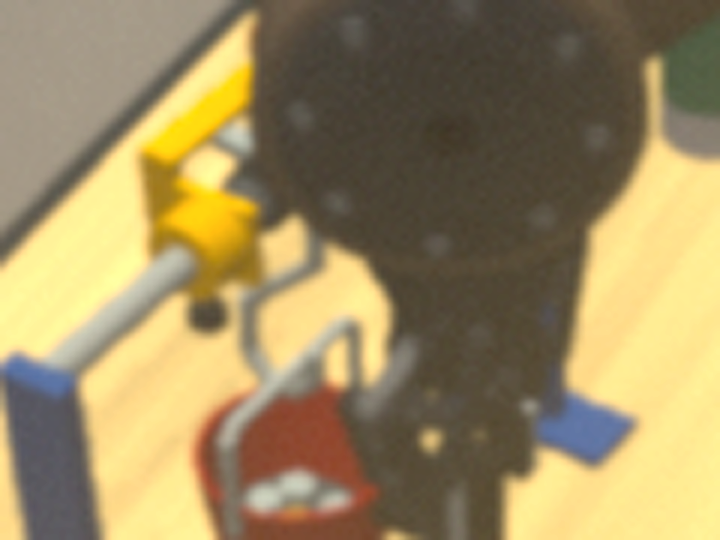

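View pics/w20.png

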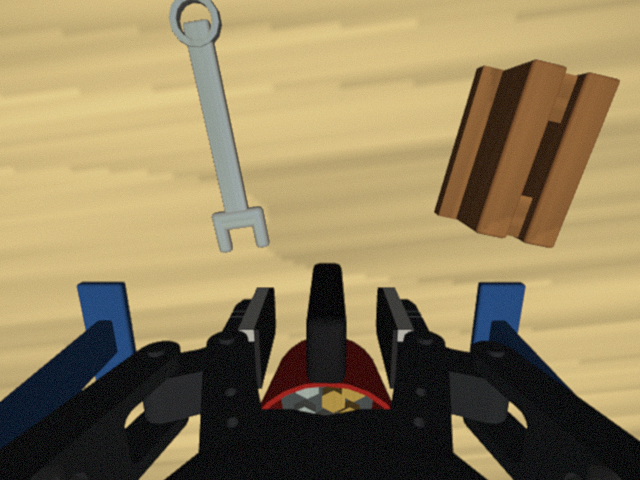

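```bash
python3 -m inch '[[0,0,0,0,0,0,55],[0,0,0,0,0,0,55],[0,0,0,0,0,0,55],[-0.004,-0.01,0,0,0,0,55],[-0.012,-0.025,0,0,0,0,55],[-0.03,-0.045,0,0,0,0,55],[-0.05,-0.07,0,0,0,0,55],[-0.08,-0.1,0,0,0,0,55],[-0.1,-0.13,0,0,0,0,55],[-0.11,-0.16,0,0,0,0,55],[-0.11,-0.19,-0.03,0,0,0,55],[-0.11,-0.2,-0.06,0,0,0,55],[-0.11,-0.2,-0.1,0,0,0,55],[-0.11,-0.2,-0.13,0,0,0,55],[-0.11,-0.2,-0.16,0,0,0,55],[-0.11,-0.2,-0.16,0,0,0,55],[-0.11,-0.2,-0.16,0,0,0,55]]'
python3 - <<'E'
from h import *
for n,b in(("side",(205,180,160,120)),("scene",(230,200,160,120))):
    x,y,w,h=b;k=800//w;im=ctrl.camera(n)[:,:,::-1];cv2.imwrite(f"pics/{n}21.png",im);im=im[y:y+h,x:x+w];cv2.imwrite(f"pics/{n}21c.png",cv2.convertScaleAbs(cv2.resize(im,None,fx=k,fy=k,interpolation=2),alpha=1.5))
E
```

```text
time_s: 28.97
ee_pos: [0.4197, -0.0791, 0.3243]
tcp_rot: [-1.568, 0.098, -0.1]
force: [0.3, 0.8, -0.2]
width: 0.0473
```

View pics/side21c.png

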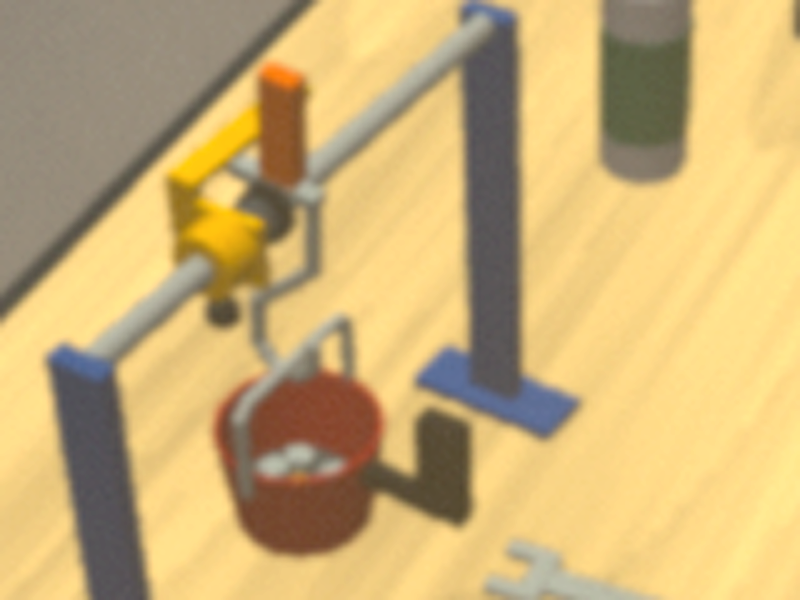

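View pics/scene21c.png

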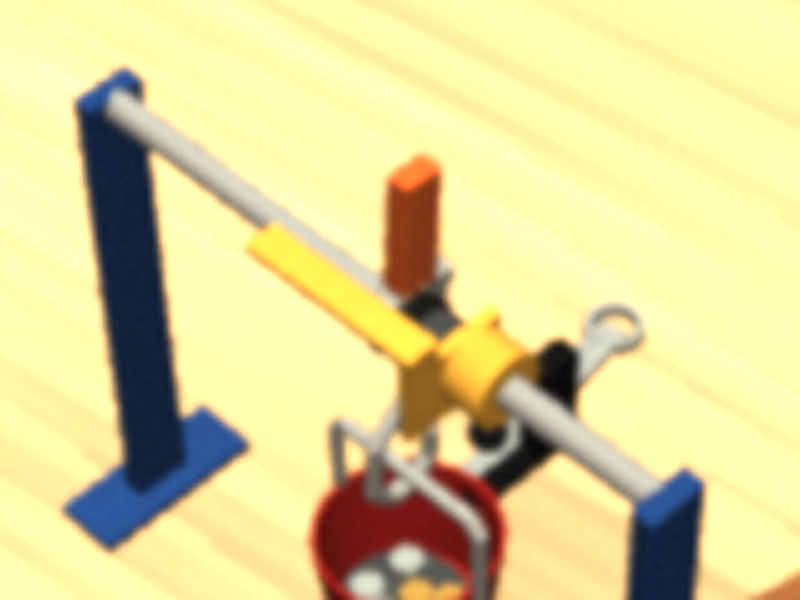

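```bash
python3 -m inch '[[0,0,0,0,0,0,55],[0,0,0,0,0,0,55],[0,0,0,0,0,0,55],[0,0,0,0,0,0,55],[0,0,0,0,0,0,55],[0,0,0,0,0,0,55],[0,0,0,0,0,0,55],[0,0,0,0,0,0,55],[0,0,0,0,0,0,55],[0,0,0,0,0,0,55],[0,0,0,0,0,0,55],[0,0,0,0,0,0,55],[0,0,0,0,0,0,55],[0,0,0,0,0,0,55],[0,0,0,0,0,0,55],[0,0,0,0,0,0,55],[0,0,0,0,0,0,55],[0,0,0,0,0,0,55]]'
python3 - <<'E'
from h import *
S,D=cam("scene"),cam("side")
a=ctrl.camera("side")[:,:,::-1].astype(int);
for i in range(4):ctrl.camera("scene")
b=ctrl.camera("side")[:,:,::-1].astype(int);c=cv2.imread("pics/side21.png").astype(int)
g=lambda p,q:np.abs(p-q)[180:300,205:310].max(2)
print((g(a,b)>30).sum(),(g(a,c)>30).sum())
cv2.imwrite("pics/side22c.png",cv2.convertScaleAbs(cv2.resize(b[180:300,205:365].astype(np.uint8),None,fx=5,fy=5,interpolation=2),alpha=1.5))
d=lambda p:(p[0]/5+205,p[1]/5+180)
for n,p in[("tab",(283,76)),("shank low",(315,268)),("slant end",(260,298))]:print(n,vplane(D,d(p),.0185))
print("grip top/bot centre",vplane(D,d((447,415)),.0185),vplane(D,d((445,505)),.0185))
E
```

```text
time_s: 30.57
ee_pos: [0.4204, -0.0777, 0.3235]
tcp_rot: [-1.569, 0.096, -0.096]
force: [-0.3, 0.9, 0.1]
width: 0.0468
0 0
tab [ -7.8393  18.4998 318.2534]
shank low [-16.8881  18.4998 216.4137]
slant end [ 17.2033  18.4998 184.0971]
grip top/bot centre [-86.6594  18.4998 159.3977] [-83.5718  18.4998 100.4193]
```

View pics/side22c.png

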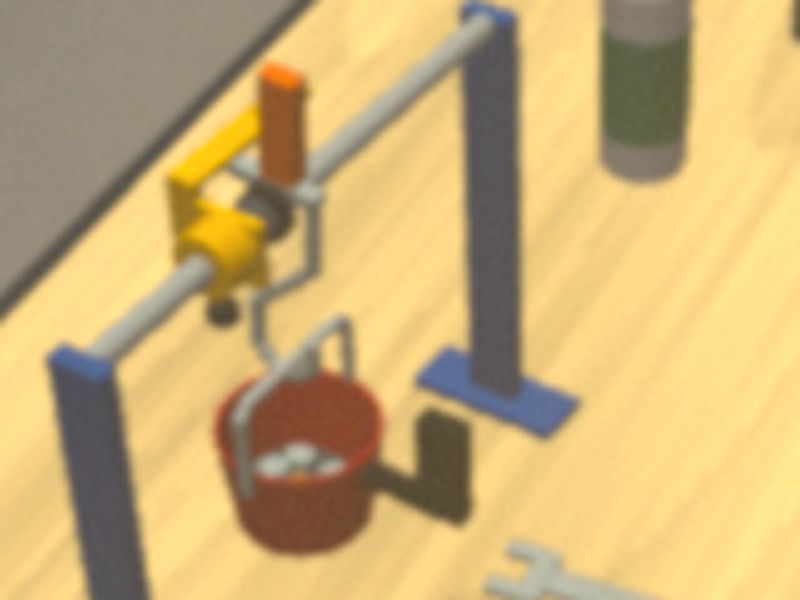

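The pail and hook are at rest: there was no pixel change between frames. The pail hangs near level in the curl, the hook is under the keeper, and the gripper is clear. Handing in.

```bash
python3 -c "
from bench import ctrl
print(ctrl.hand_in())"
```

```text
the job is handed in; nothing more can be done
None
```

The job is handed in, with no verdict reported. It took about 31 s of the 72 s allowed.

**What I did:**
- I took the orange-tabbed hook out of its stand and seated it on the rail about 105 mm right of the stop.
- I slid it under the keeper strip and held it against the bumper, with the wrist force reading 10 to 11.5 N for about 0.3 s. The reading includes about 1 N of friction and noise.
- I lifted the pail by its grip and tilted it about 4° so its rim would pass under the hook. I then levelled it, lowered the bail into the lower curl and let go. The bail pressed on the hook with about 7 N at most by the wrist force.

**Last checks:**
- **At rest:** nothing moved in the side view between frames about 2 s apart.
- **Hook:** it is on the rail under the keeper strip. It leans about 3° and sits roughly 28 mm right of the stop.
- **Pail:** the bail is in the curl and the pail is tilted only a few degrees. It is clear of the posts.
- **Robot and bystanders:** the gripper is well clear. I never touched the spray can, jar or wrench, but I did not measure their final positions.

**Disagreements:** the fixed cameras and the wrist camera or arm readings differed by up to 5 mm in x and about 3 to 4 mm in height. For the bail I measured it against the hook in the same camera views. Contact came within about 1 mm of the expected height for both the hook and the bail.

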